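# Pack and stand the painted panels

## Robot

A 7-joint arm with a two-finger parallel gripper is mounted at the origin on the work surface. World frame = base frame: x ahead of the robot, y to its left, z up, the work surface at z = 0. Lengths are in m, angles in rad, forces in N, time in s.
With the tool pointing down it reaches from about 0.425 to 0.925 m from the base axis. Payload 6.8 kg.
Tool frame: the origin (TCP) lies midway between the tips of the shut fingers; the grasp point (between the pads) lies 19 mm behind it; y points along the fingers, z is the direction in which the jaws open and shut, and the axes are right-handed (so a half turn about y gives the same grasp; the last joint's range is limited). The gripper opens to 85 mm and grips with 20 to 120 N. Pads are 22 mm wide; open, the fingers measure 114 mm over their backs; the gripper's body (76 mm by 85 mm) begins 54 mm behind the grasp point. The pads swing forward as they close: fully open they stand 13 mm farther back than shut.
Start: joints at [1.013, 0.477, 0.022, 1.555, -0.011, 1.109, -0.083], TCP at [0.293, -0.608, 0.231] pointing down, gripper open.
Joint ranges: [-2.96, 2.96], [-0.34, 2.1], [-1.41, 1.46], [0.24, 2.44], [-1.37, 4.51], [0.17, 1.92], [-2.96, 2.96]. Speed limits (rad/s): [2.39, 2.39, 3.14, 3.14, 3.14, 3.14, 3.14].

## Interface

Orientations are given as a unit quaternion [w, x, y, z].
In Python, from station import bot gives the robot as it stands. The module is installed in compiled form; this text tells all that it offers.
- The arm moves only by the shell command python3 -m crank 'ROWS' [FORCE]. ROWS is JSON, a list of rows, each an object with "linear": the shift along the tool's x, y, z in m, a list of three; "dr": the turn, a rotation vector about the tool's x, y, z in degrees, a list of three; "hand": the gripper command: -1 is shut, 1 is fully open, values between are in proportion. A call has 1 to 10 rows; each row is the pose to reach, as a shift and turn from the pose commanded when the call began, along the tool's axes at that moment; what a row does not reach only later rows make up. A row lasts 1/12 s, in which the tool goes at most 41.7 mm and 7.16 degrees, less where a joint would pass 70% of its speed; a pose out of reach is approached as far as the arm can. A call with a gripper value outside its range is refused whole. The fingers move at their own pace and stop on an object; FORCE is the grip in N (left out, the last holds). Time passes only in rows, so rows that repeat a pose let the fingers close. It gives the time, the measured TCP pose, the force and the opening at its end, in the units of the state.
- bot.get_obs(): the state, without advancing time (a new reading comes with each control period).
- bot.read_camera(name): name is "side" or "top" or "wrist"; returns the picture (384x512x3 uint8, blue, green, red); there is no depth.
- bot.camera_params(name): a dict with "K" (3x3 intrinsics, pixels), "k1" (the pictures are not rectified: a ray, as slopes to the right and down, at radius r is drawn at 1 + k1 r^2 times it, then the intrinsics apply), "R" (3x3) and "t" (3): a world point X has camera coordinates R X + t; the wrist camera has in their place "hand_eye" (4x4, takes a point from camera to tool coordinates, whose origin is the TCP and whose axes are the tool frame's). Camera axes: x right, y down, z forward; pixel columns grow to the right and rows downward; lengths in m; the calibration is good to about 2 mm. A picture is of the moment at which its call begins: read the wrist's pose just before it. camera_params takes no time and is no camera call.
- bot.hand_in(): hands the job in, once; it reports no verdict.
Trained networks look in the newest picture that a camera, given by its name, has taken for a name from the list of things; names that differ only in an ending like _2 or _b are one class to them, and where a whole thing is asked for, a point or a joint stands for the part that bears it (a point fixed in the world has none). Each returns a list of dicts, best first, with "score" (0 to 1); they miss things now and then, are a little off and sometimes report something else, mostly with a low value. They report only what shows in the picture. A call takes as long as a camera call. They do not tell look-alikes from the thing itself.
- bot.search_frame(camera, target): "extent" ([left, top, right, bottom] in pixels, round what is visible of it).
- bot.cut_out(camera, target): "pixels" (384x512 bool, what is visible of it) and "extent" ([left, top, right, bottom] in pixels, round what is visible of it).
- bot.place_of(camera, target): "xy" ([column, row] in pixels: a listed point, or the origin of a listed thing).
The state is a dict: "t": time; "q": joint angles; "joint_vel": joint speeds; "joint_torque": joint torques, N m; "eef_pos": TCP position; "tool_rot": TCP orientation; "contact_force": force on the tool from outside, world axes, zero at the start; "torque": the same for the moment, N m; "gripper_width": opening from 0.0 (shut) to 1.0 (fully open).
Only numpy, scipy, OpenCV 4.12 (cv2) and the standard library are available. Lean on these libraries where they do the work, as an engineer would, in place of code of your own. Each camera call takes 0.05 s, during which the arm holds its last target. There are 200 camera calls.

## Task

Set every painted panel in the rack into the stand of its own colour: stack packers flat on that stand's seat so that the panel will just fit snugly below the hooks, tilt the panel in behind the front lips and straighten it upright under both hooks, and let go. A packer left on a stand from the last batch may be used if it suits, and may stay on a stand that gets no panel; every packer that does not end up on a stand's seat goes into the yellow spares tray. Leave the spray can and the wrench alone.

Things in the scene. Friction and masses are not known exactly. Their poses are not given: they have to be found in the camera images.
- stand_red: fixed stand, red base plate 90 x 170 x 6 mm; origin under its centre, x to the rear, y along the panel's width. Steel posts at y = +-67 (14 wide), front faces at x = +5.5; on each a red hook 10 thick reaches to x = -18.5, underside 142.5 above the plate. Front lips at y = +-64 (20 wide, tops 42 above the bench) flare 18 deg forward: inner face at x = -5.5 at height 26. End stops, 50 high, inside at y = +-79 mm
- seat_red (a point): centre of the red stand's seat on the base plate (z 6 mm), axes as the stand. Packers are stacked here, flat, between guide pins (8 mm thick, 28 high, at x = +-30, y = +-25) and end blocks (16 high, inside at y = +-36 mm). Hooks and lips let a panel in only leaning 14 to 18 deg, top to the front (stand's -x), lower edge first between lips and posts; then it swings upright under the hooks
- panel_red: red painted panel, 8 mm thick (x), 150 wide (y), 120 high (z), 0.2 kg; origin at the centre of its lower edge. Starts upright in the rack; may be absent. In its stand the room between base plate and hooks exceeds its height by 22.5 mm: the packers beneath it must total 20 mm (2.5 mm play stays under the hooks; 4 mm more does not go in)
- stand_blue: fixed stand, blue base plate 90 x 170 x 6 mm; origin under its centre, x to the rear, y along the panel's width. Steel posts at y = +-67 (14 wide), front faces at x = +5.5; on each a blue hook 10 thick reaches to x = -18.5, underside 142.5 above the plate. Front lips at y = +-64 (20 wide, tops 42 above the bench) flare 18 deg forward: inner face at x = -5.5 at height 26. End stops, 50 high, inside at y = +-79 mm
- seat_blue (a point): centre of the blue stand's seat on the base plate (z 6 mm), axes as the stand. Packers are stacked here, flat, between guide pins (8 mm thick, 28 high, at x = +-30, y = +-25) and end blocks (16 high, inside at y = +-36 mm). Hooks and lips let a panel in only leaning 14 to 18 deg, top to the front (stand's -x), lower edge first between lips and posts; then it swings upright under the hooks
- panel_blue: blue painted panel, 8 mm thick (x), 150 wide (y), 116 high (z), 0.2 kg; origin at the centre of its lower edge. Starts upright in the rack; may be absent. In its stand the room between base plate and hooks exceeds its height by 26.5 mm: the packers beneath it must total 24 mm (2.5 mm play stays under the hooks; 4 mm more does not go in)
- stand_green: fixed stand, green base plate 90 x 170 x 6 mm; origin under its centre, x to the rear, y along the panel's width. Steel posts at y = +-67 (14 wide), front faces at x = +5.5; on each a green hook 10 thick reaches to x = -18.5, underside 142.5 above the plate. Front lips at y = +-64 (20 wide, tops 42 above the bench) flare 18 deg forward: inner face at x = -5.5 at height 26. End stops, 50 high, inside at y = +-79 mm
- seat_green (a point): centre of the green stand's seat on the base plate (z 6 mm), axes as the stand. Packers are stacked here, flat, between guide pins (8 mm thick, 28 high, at x = +-30, y = +-25) and end blocks (16 high, inside at y = +-36 mm). Hooks and lips let a panel in only leaning 14 to 18 deg, top to the front (stand's -x), lower edge first between lips and posts; then it swings upright under the hooks
- panel_green: green painted panel, 8 mm thick (x), 150 wide (y), 112 high (z), 0.2 kg; origin at the centre of its lower edge. Starts upright in the rack; may be absent. In its stand the room between base plate and hooks exceeds its height by 30.5 mm: the packers beneath it must total 28 mm (2.5 mm play stays under the hooks; 4 mm more does not go in)
- rack: fixed black stock rack on the robot's right, base 175 x 160 x 8 mm, three slots in a row along its x, at x = -62, 0, +62 mm, 13 mm wide, fins up to 42 mm above the bench at |y| 40 to 70 mm; panels stand in it on the base (8 mm above the bench), their width along the rack's y
- pack8_a: white packer, 40 (x) x 60 (y) x 8 mm thick, loose flat on the bench between robot and stands; origin at the centre of its underside
- pack8_b: white packer, 40 (x) x 60 (y) x 8 mm thick, loose flat on the bench between robot and stands; origin at the centre of its underside
- pack12_a: orange packer, 40 (x) x 60 (y) x 12 mm thick, loose flat on the bench between robot and stands; origin at the centre of its underside
- pack12_b: orange packer, 40 (x) x 60 (y) x 12 mm thick, loose flat on the bench between robot and stands; origin at the centre of its underside
- pack16_a: black packer, 40 (x) x 60 (y) x 16 mm thick, loose flat on the bench between robot and stands; origin at the centre of its underside
- pack16_b: black packer, 40 (x) x 60 (y) x 16 mm thick, loose flat on the bench between robot and stands; origin at the centre of its underside
- left8: white packer, 40 (x) x 60 (y) x 8 mm thick, same as the other white ones, left over from the last batch flat on the seat of one of the stands; may be absent; origin at the centre of its underside
- left12: orange packer, 40 (x) x 60 (y) x 12 mm thick, same as the other orange ones, left over from the last batch flat on the seat of one of the stands; may be absent; origin at the centre of its underside
- left16: black packer, 40 (x) x 60 (y) x 16 mm thick, same as the other black ones, left over from the last batch flat on the seat of one of the stands; may be absent; origin at the centre of its underside
- can: bystander: standing spray can, 66 mm across, 190 high
- wrench: bystander: steel wrench 190 mm long lying behind the stands
- tray: fixed yellow open spares tray on the robot's left, 130 (x) x 155 (y) x 30 mm high, walls and floor 4 mm thick; origin under its centre; packers may lie piled in it
Mind the look-alikes: they are no part of the job. Leave any pink or turquoise look-alike of the pack16_a alone.

How it is judged:
At the end, for the whole second after the job is handed in: Every panel present is released and still in the stand of its colour: lower edge over the seat (9 mm), along the stand (0.1 rad), upright (0.08 rad), upper edge below the hooks with at most 4.5 mm play. Every packer lies on a stand's seat (35 mm) or in the tray (x of panel_red in the frame of seat_red between -0.009 and 0.007 m and y of panel_red in the frame of seat_red between -0.009 and 0.009 m and z of panel_red in the frame of seat_red between 0.018 and 0.023 m and angle between each of panel_red, panel_blue, panel_green's own z axis and vertical below 0.08 rad and angle between the y axis of panel_red and the y axis of stand_red, either way round below 0.1 rad and linear speed of each of panel_red, panel_blue, panel_green below 0.01 m/s and x of panel_blue in the frame of seat_blue between -0.009 and 0.007 m and y of panel_blue in the frame of seat_blue between -0.009 and 0.009 m and z of panel_blue in the frame of seat_blue between 0.022 and 0.027 m and angle between the y axis of panel_blue and the y axis of stand_blue, either way round below 0.1 rad and x of panel_green in the frame of seat_green between -0.009 and 0.007 m and y of panel_green in the frame of seat_green between -0.009 and 0.009 m and z of panel_green in the frame of seat_green between 0.026 and 0.031 m and angle between the y axis of panel_green and the y axis of stand_green, either way round below 0.1 rad and ((x of pack8_a in the frame of tray between -0.062 and 0.062 m and y of pack8_a in the frame of tray between -0.075 and 0.075 m and z of pack8_a in the frame of tray below 0.075 m) or (horizontal distance between pack8_a and seat_red below 0.035 m and height (world z) of pack8_a below 0.04 m) or (horizontal distance between pack8_a and seat_blue below 0.035 m and height (world z) of pack8_a below 0.04 m) or (horizontal distance between pack8_a and seat_green below 0.035 m and height (world z) of pack8_a below 0.04 m)) and ((x of pack8_b in the frame of tray between -0.062 and 0.062 m and y of pack8_b in the frame of tray between -0.075 and 0.075 m and z of pack8_b in the frame of tray below 0.075 m) or (horizontal distance between pack8_b and seat_red below 0.035 m and height (world z) of pack8_b below 0.04 m) or (horizontal distance between pack8_b and seat_blue below 0.035 m and height (world z) of pack8_b below 0.04 m) or (horizontal distance between pack8_b and seat_green below 0.035 m and height (world z) of pack8_b below 0.04 m)) and ((x of pack12_a in the frame of tray between -0.062 and 0.062 m and y of pack12_a in the frame of tray between -0.075 and 0.075 m and z of pack12_a in the frame of tray below 0.075 m) or (horizontal distance between pack12_a and seat_red below 0.035 m and height (world z) of pack12_a below 0.04 m) or (horizontal distance between pack12_a and seat_blue below 0.035 m and height (world z) of pack12_a below 0.04 m) or (horizontal distance between pack12_a and seat_green below 0.035 m and height (world z) of pack12_a below 0.04 m)) and ((x of pack12_b in the frame of tray between -0.062 and 0.062 m and y of pack12_b in the frame of tray between -0.075 and 0.075 m and z of pack12_b in the frame of tray below 0.075 m) or (horizontal distance between pack12_b and seat_red below 0.035 m and height (world z) of pack12_b below 0.04 m) or (horizontal distance between pack12_b and seat_blue below 0.035 m and height (world z) of pack12_b below 0.04 m) or (horizontal distance between pack12_b and seat_green below 0.035 m and height (world z) of pack12_b below 0.04 m)) and ((x of pack16_a in the frame of tray between -0.062 and 0.062 m and y of pack16_a in the frame of tray between -0.075 and 0.075 m and z of pack16_a in the frame of tray below 0.075 m) or (horizontal distance between pack16_a and seat_red below 0.035 m and height (world z) of pack16_a below 0.04 m) or (horizontal distance between pack16_a and seat_blue below 0.035 m and height (world z) of pack16_a below 0.04 m) or (horizontal distance between pack16_a and seat_green below 0.035 m and height (world z) of pack16_a below 0.04 m)) and ((x of pack16_b in the frame of tray between -0.062 and 0.062 m and y of pack16_b in the frame of tray between -0.075 and 0.075 m and z of pack16_b in the frame of tray below 0.075 m) or (horizontal distance between pack16_b and seat_red below 0.035 m and height (world z) of pack16_b below 0.04 m) or (horizontal distance between pack16_b and seat_blue below 0.035 m and height (world z) of pack16_b below 0.04 m) or (horizontal distance between pack16_b and seat_green below 0.035 m and height (world z) of pack16_b below 0.04 m)) and ((x of left8 in the frame of tray between -0.062 and 0.062 m and y of left8 in the frame of tray between -0.075 and 0.075 m and z of left8 in the frame of tray below 0.075 m) or (horizontal distance between left8 and seat_red below 0.035 m and height (world z) of left8 below 0.04 m) or (horizontal distance between left8 and seat_blue below 0.035 m and height (world z) of left8 below 0.04 m) or (horizontal distance between left8 and seat_green below 0.035 m and height (world z) of left8 below 0.04 m)) and ((x of left12 in the frame of tray between -0.062 and 0.062 m and y of left12 in the frame of tray between -0.075 and 0.075 m and z of left12 in the frame of tray below 0.075 m) or (horizontal distance between left12 and seat_red below 0.035 m and height (world z) of left12 below 0.04 m) or (horizontal distance between left12 and seat_blue below 0.035 m and height (world z) of left12 below 0.04 m) or (horizontal distance between left12 and seat_green below 0.035 m and height (world z) of left12 below 0.04 m)) and ((x of left16 in the frame of tray between -0.062 and 0.062 m and y of left16 in the frame of tray between -0.075 and 0.075 m and z of left16 in the frame of tray below 0.075 m) or (horizontal distance between left16 and seat_red below 0.035 m and height (world z) of left16 below 0.04 m) or (horizontal distance between left16 and seat_blue below 0.035 m and height (world z) of left16 below 0.04 m) or (horizontal distance between left16 and seat_green below 0.035 m and height (world z) of left16 below 0.04 m))); the robot touches nothing.
It fails at once if the spray can was moved more than 30 mm (distance of can from where it was at the start of the episode above 0.03 m).
It fails at once if the wrench was moved more than 30 mm (distance of wrench from where it was at the start of the episode above 0.03 m).
Of panel_red, panel_blue, panel_green only 2 to 3 are there at a start; the rules pass over those that are not, and their reading is None.
Of left8, left12, left16 only 1 to 2 are there at a start; the rules pass over those that are not, and their reading is None.
At some moment in a run one of pack8_a, pack8_b, pack12_a, pack12_b, pack16_a, pack16_b may be knocked a few centimetres aside while the robot is not near it.
It also fails if it takes over 210 s, if anything falls off the work surface, if the arm or the gripper's body presses on something with over 40 N, if the wrist force passes 120 N, or if a joint passes its speed limit or range.

## Working session

There is one attempt and no reset: what is moved stays moved. The work goes in short steps, Python scripts to look and compute and a shell command to move; the robot and the scene stay as the last step left them, time stands still between calls to the robot, and variables do not carry over. Pictures are saved under pics/ and viewed, about 12 in all and at most 16, crops included, and the job is handed in when it is done.

```bash
mkdir -p pics; python3 - <<'E'
from station import bot
import cv2,numpy as np
o=bot.get_obs();print(o)
for c in ["side","top","wrist"]:
    im=bot.read_camera(c);cv2.imwrite(f"pics/{c}0.png",im)
    print(c,bot.camera_params(c))
a=cv2.imread("pics/top0.png");cv2.imwrite("pics/top0b.png",cv2.resize(a,(800,600)))
a=cv2.imread("pics/side0.png");cv2.imwrite("pics/side0b.png",cv2.resize(a,(800,600)))
E
```

```text
{'t': 0.0, 'q': array([ 1.01288547,  0.47780333,  0.02232184,  1.55647804, -0.01146495,
        1.10927048, -0.08304841]), 'joint_vel': array([ 0.00058597, -0.00114307, -0.00105424,  0.00076997, -0.0005403 ,
        0.00090764,  0.00166755]), 'joint_torque': array([-1.47097489e-03, -5.96463418e+01,  1.60739534e+00, -2.81204081e+01,
        1.25387518e-02,  9.51814174e-03, -1.91190372e-05]), 'eef_pos': array([ 0.29321377, -0.60732571,  0.23031198]), 'tool_rot': array([ 0.15753195, -0.15792958,  0.68990604, -0.68867378]), 'contact_force': array([-0.02080994, -0.87568778,  1.27401306]), 'torque': array([0.00444776, 0.01277607, 0.02720662]), 'gripper_width': 1.0005287213101506}
side {'K': array([[362.61428534,   0.        , 252.2113525 ],
       [  0.        , 362.61428534, 192.48878055],
       [  0.        ,   0.        ,   1.        ]]), 'k1': 0.0005154492039021911, 'R': array([[-0.73293362, -0.68017903, -0.01283714],
       [-0.48648599,  0.53722145, -0.68900254],
       [ 0.47554146, -0.49874804, -0.72464523]]), 't': array([0.46278569, 0.29230559, 0.86316908])}
top {'K': array([[490
[... 258 characters left out ...]
01, -2.99028598e-05, -9.47406434e-02],
       [ 9.47336295e-02,  1.18579193e-02, -9.95432031e-01]]), 't': array([0.05378108, 0.56020994, 1.24667075])}
wrist {'K': array([[330.70171215,   0.        , 254.39686881],
       [  0.        , 330.70171215, 190.37410848],
       [  0.        ,   0.        ,   1.        ]]), 'k1': -0.014170663068473354, 'hand_eye': array([[ 9.01617589e-04,  9.53645040e-01,  3.00932425e-01,
        -7.57076718e-02],
       [ 5.48564665e-04, -3.00932974e-01,  9.53645135e-01,
        -1.42810524e-01],
       [ 9.99999443e-01, -6.94742333e-04, -7.94462434e-04,
        -7.34019165e-05],
       [ 0.00000000e+00,  0.00000000e+00,  0.00000000e+00,
         1.00000000e+00]])}
```

View pics/top0b.png

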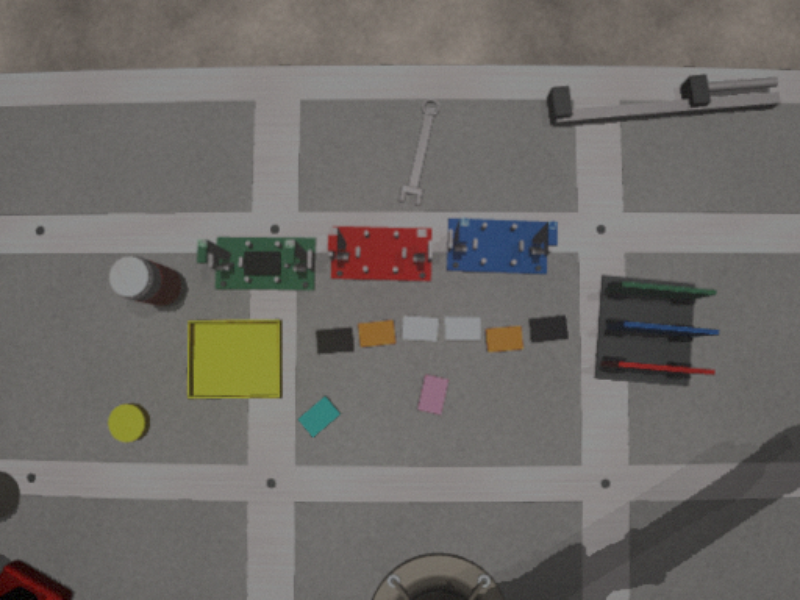

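View pics/side0b.png

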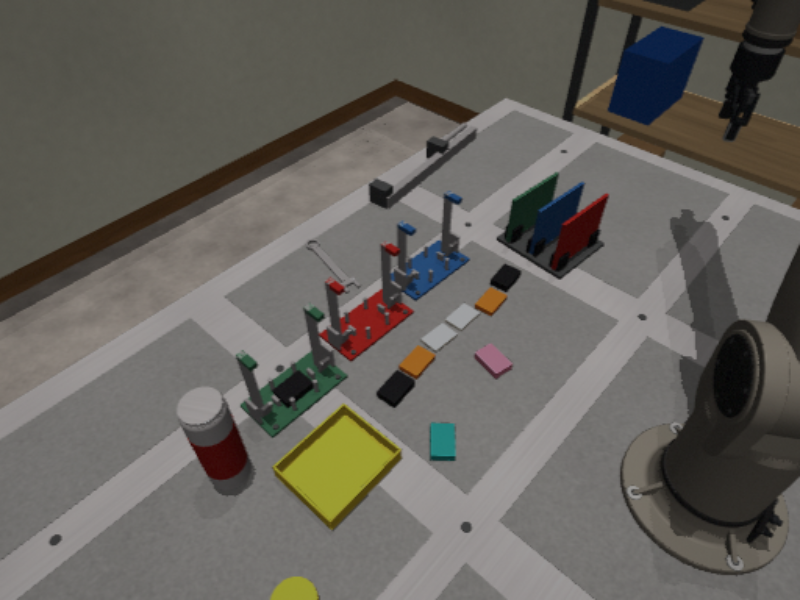

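The top view shows green, red and blue stands from left to right. A black packer (16) sits on the green seat at 262,263. All three panels are in the rack on the right. The packer row, left to right, is black, orange, white, white, orange, black. The pink and turquoise pieces are decoys.

Plan:
- **green:** left16 + 12
- **red:** 12 + 8
- **blue:** 16 + 8
- **tray:** the remaining 16

```bash
cat > h.py <<'E'
import numpy as np,cv2
from station import bot
from scipy.optimize import minimize
from scipy.spatial.transform import Rotation as Rn
def tool():
    o=bot.get_obs();q=o["tool_rot"];return Rn.from_quat([q[1],q[2],q[3],q[0]]).as_matrix(),o["eef_pos"],o
def cam(name,RT=None):
    c=bot.camera_params(name)
    if name!="wrist": return c["K"],c["k1"],c["R"],c["t"]
    R,p=RT if RT else tool()[:2];H=c["hand_eye"];Rc=R@H[:3,:3];tc=R@H[:3,3]+p
    return c["K"],c["k1"],Rc.T,-Rc.T@tc
def proj(C,X):
    K,k,R,t=C;x=np.atleast_2d(X)@R.T+t;s=x[:,:2]/x[:,2:];s=s*(1+k*(s**2).sum(1,keepdims=True));return s@K[:2,:2].T+K[:2,2]
def unproj(C,uv,z):
    K,k,R,t=C;s=(np.array(uv,float)-K[:2,2])/K[0,0];d=s.copy()
    for _ in range(5): d=s/(1+k*(d@d))
    r=R.T@np.array([*d,1]);o=-R.T@t;return o+r*(z-o[2])/r[2]
def box(x0,x1,y0,y1,z0,z1): return np.array([[x,y,z] for x in(x0,x1) for y in(y0,y1) for z in(z0,z1)])/1000
def sil(C,boxes,p,S=4,neg=()):
    m=np.zeros((384*S//2,512*S//2),np.uint8);c,s=np.cos(p[2]),np.sin(p[2])
    for bs,v in((boxes,255),(neg,0)):
      for b in bs:
        w=b.copy();w[:,0]=c*b[:,0]-s*b[:,1]+p[0];w[:,1]=s*b[:,0]+c*b[:,1]+p[1]
        h=cv2.convexHull(((proj(C,w)+.5)*S/2*16-8).astype(np.int32));cv2.fillConvexPoly(m,h,v,cv2.LINE_8,4)
    return cv2.resize(m,(512,384),interpolation=cv2.INTER_AREA).astype(float)/255
def fit(views,p0,boxes,neg=()):
    # views: list of (C,mask float)
    def f(p):
        e=0
        for C,m in views:
            s=sil(C,boxes,p,4,neg);e+=1-np.minimum(s,m).sum()/np.maximum(s,m).sum()
        return e/len(views)
    p0=np.array(p0,float);best=None
    for sc in(.02,.004):
        sim=np.vstack([p0]+[p0+d for d in np.diag([sc,sc,sc*8])])
        r=minimize(f,p0,method="Nelder-Mead",options=dict(initial_simplex=sim,xatol=2e-5,fatol=1e-5,maxiter=150));p0=r.x
    return r.x,r.fun
STAND=[box(-45,45,-85,85,0,6),box(-18.5,5.5,-74,-60,148.5,158.5),box(-18.5,5.5,60,74,148.5,158.5)]
def hsvmask(im,col):
    h=cv2.cvtColor(im,cv2.COLOR_BGR2HSV).astype(int);H,S,V=h[...,0],h[...,1],h[...,2]
    if col=="red": m=((H<8)|(H>172))&(S>110)&(V>40)
    if col=="blue": m=(abs(H-111)<12)&(S>110)&(V>40)
    if col=="green": m=(abs(H-72)<16)&(S>80)&(V>30)
    if col=="yellow": m=(abs(H-29)<6)&(S>120)&(V>50)
    if col=="orange": m=(abs(H-14)<7)&(S>110)&(V>60)
    if col=="white": m=(S<40)&(V>140)
    if col=="black": m=(V<45)
    return m.astype(float)
def near(m,xy,r):
    k=np.zeros_like(m);cv2.circle(k,tuple(int(round(v)) for v in xy),r,1,-1);return m*k
E
python3 - <<'E'
from h import *
import json
im=bot.read_camera("top");C=cam("top")
for n in["pack8_a","pack12_a","pack16_a","tray","rack","panel_red","panel_blue","panel_green","seat_red","seat_blue","seat_green","can","wrench","left16"]:
    z={"seat":.006,"pane":.008}.get(n[:4],0)
    for d in bot.place_of("top",n):
        if d["score"]>.25: print(n,round(d["score"],2),np.round(d["xy"],1),np.round(unproj(C,d["xy"],z)[:2],4))
S=512/800
def near_(col,xy,r): return near(hsvmask(im,col),np.array(xy)*S,r)
for c,xy in(("green",(265,263)),("red",(380,253)),("blue",(500,246))):
    m=near_(c,xy,48);p0=[*unproj(C,np.array(xy)*S,0)[:2],0];print(c,fit([(C,m)],p0,STAND))
for i,(c,xy,t) in enumerate([("black",(335,340),16),("orange",(377,333),12),("white",(420,328),8),("white",(462,328),8),("orange",(504,338),12),("black",(548,328),16)]):
    m=near_(c,xy,18);p0=[*unproj(C,np.array(xy)*S,0)[:2],0];print(c,fit([(C,m)],p0,[box(-20,20,-30,30,0,t)]),m.sum())
m=near_("yellow",(235,359),50);print("tray",fit([(C,m)],[*unproj(C,np.array((235,359))*S,0)[:2],0],[box(-65,65,-77.5,77.5,0,30)]))
for c,h,xy in(("green",112,(660,291)),("blue",116,(660,328)),("red",120,(660,368))):
    m=near_(c,xy,45);p0=[*unproj(C,np.array(xy)*S,.05)[:2],0];print("panel",c,fit([(C,m)],p0,[box(-4,4,-75,75,8,8+h)]))
E
```

```text
pack8_a 0.73 [271.  208.3] [0.4932 0.0229]
pack8_a 0.65 [297.8 208.1] [ 0.4937 -0.0478]
pack8_a 0.61 [244.  164.1] [0.6108 0.0946]
pack12_a 0.89 [321.3 217.9] [ 0.4679 -0.1096]
pack12_a 0.75 [240.3 213.6] [0.4792 0.1039]
pack16_a 0.9 [215.5 213.9] [0.4783 0.1695]
pack16_a 0.86 [348.6 206.8] [ 0.4971 -0.1823]
pack16_a 0.84 [202.3 269. ] [0.3336 0.2031]
pack16_a 0.56 [274.5 249. ] [0.3864 0.0138]
tray 0.57 [151.5 230. ] [0.4351 0.3394]
rack 0.62 [415.7 213.3] [ 0.4794 -0.3617]
rack 0.58 [295.1 213.2] [ 0.4803 -0.0406]
panel_red 0.53 [413.3 235.7] [ 0.4203 -0.3514]
panel_red 0.31 [348.7 207.6] [ 0.4946 -0.1811]
panel_blue 0.67 [418.7 212.4] [ 0.4815 -0.3673]
panel_green 0.97 [415.2 190.9] [ 0.5385 -0.3594]
seat_red 0.7 [244.7 163.2] [0.6124 0.0925]
seat_blue 0.77 [318.2 156.6] [ 0.63   -0.1024]
seat_green 0.83 [165.  165.2] [0.6073 0.3051]
can 0.9 [104.7 183.7] [0.5583 0.4697]
can 0.51 [172.2 169.4] [0.5967 0.2867]
can 0.3 [267.8 210.5] [0.4874 0.0313]
wrench 0.93 [267.1  98.2] [0.7905 0.033 ]
left16 0.63 [171.1 167.3] [0.6024 0.2898]
green (array([ 0.59893994,  0.29563061, -0.00447152]
[... 423 characters left out ...]
47, -0.08009123]), np.float64(0.25890990669453917)) 302.0
white (array([ 0.48797868, -0.04196202,  0.00061811]), np.float64(0.24660870670210622)) 285.0
orange (array([ 0.47127638, -0.11146033,  0.06664192]), np.float64(0.09061522419186652)) 342.0
black (array([ 0.48884448, -0.18691844, -0.00187066]), np.float64(0.656011887824465)) 128.0
tray (array([0.43601516, 0.34227338, 0.00489515]), np.float64(0.04422788605697148))
panel green (array([ 0.54801244, -0.36567402, -0.04207168]), np.float64(0.7335877920177417))
panel blue (array([ 0.48538063, -0.36563867, -0.06301588]), np.float64(0.47183626618778285))
panel red (array([ 0.42342667, -0.3472916 , -0.08892032]), np.float64(0.29807110111582047))
```

```bash
cat >> h.py <<'E'
def goal(sgn,x,y,z,yaw=0,tilt=0):
    """tool pointing down, jaws along stand x; sgn +1: tool z=+x. tilt>0: top leans to -x. returns R,p"""
    A=np.array([[0,0,1],[-1,0,0],[0,-1,0]],float).T if 0 else np.column_stack([[0,-sgn,0],[0,0,-1],[sgn,0,0]])
    return Rn.from_euler("z",yaw).as_matrix()@Rn.from_euler("y",-tilt).as_matrix()@A,np.array([x,y,z])
def rel(g,base=None):
    R,p=base if base else tool()[:2]
    return np.round(R.T@(g[1]-p),4).tolist(),np.round(np.degrees(Rn.from_matrix(R.T@g[0]).as_rotvec()),2).tolist()
E
python3 - <<'E'
from h import *
R,p,o=tool();print(R.round(3),p)
for s in(1,-1): print(s,rel(goal(s,.48,-.05,.30)), rel(goal(s,.48,-.05,.3),(R,p)))
E
```

```text
[[-0.901  0.     0.435]
 [-0.435  0.    -0.901]
 [-0.    -1.    -0.   ]] [ 0.29346289 -0.60784782  0.23129838]
1 ([-0.4105, -0.0687, -0.4213], [-0.0, -64.23, -0.0]) ([-0.4105, -0.0687, -0.4213], [-0.0, -64.23, -0.0])
-1 ([-0.4105, -0.0687, -0.4213], [0.0, 115.77, -0.0]) ([-0.4105, -0.0687, -0.4213], [0.0, 115.77, -0.0])
```

```bash
python3 -m crank '[{"linear":[-0.2,-0.05,-0.21],"dr":[0,-30,0],"hand":1},{"linear":[-0.2,-0.05,-0.21],"dr":[0,-30,0],"hand":1},{"linear":[-0.2,-0.05,-0.21],"dr":[0,-30,0],"hand":1},{"linear":[-0.2,-0.05,-0.21],"dr":[0,-30,0],"hand":1},{"linear":[-0.4105,-0.0687,-0.4213],"dr":[0,-64.23,0],"hand":1},{"linear":[-0.4105,-0.0687,-0.4213],"dr":[0,-64.23,0],"hand":1},{"linear":[-0.4105,-0.0687,-0.4213],"dr":[0,-64.23,0],"hand":1},{"linear":[-0.4105,-0.0687,-0.4213],"dr":[0,-64.23,0],"hand":1},{"linear":[-0.4105,-0.0687,-0.4213],"dr":[0,-64.23,0],"hand":1},{"linear":[-0.4105,-0.0687,-0.4213],"dr":[0,-64.23,0],"hand":1}]' 40; python3 - <<'E'
from h import *
R,p,o=tool();print(p,rel(goal(1,.48,-.05,.3)),o["q"])
E
```

```text
t: 1.73
eef_pos: [0.4239, -0.214, 0.2839]
tool_rot: [-0.502, 0.502, -0.498, 0.499]
contact_force: [1.8, 0.8, -0.7]
gripper_width: 0.998
[ 0.42392984 -0.2139568   0.283858  ] ([-0.1636, -0.0162, 0.0571], [-0.03, 0.37, 0.04]) [ 0.69241593  0.11643538 -0.38462237  1.93082148  0.04941772  1.10247901
  0.29423985]
```

```bash
cat > snap.py <<'E'
import sys;from h import *
R,p,o=tool();im=bot.read_camera("wrist");n=sys.argv[1]
cv2.imwrite(f"pics/{n}.png",im);np.savez(f"pics/{n}.npz",R=R,p=p);print(n,p.round(4),o["contact_force"].round(1),o["t"])
E
python3 -m crank '[{"linear":[-0.214,-0.016,0.136],"dr":[0,0.37,0],"hand":1},{"linear":[-0.214,-0.016,0.136],"dr":[0,0.37,0],"hand":1},{"linear":[-0.214,-0.016,0.136],"dr":[0,0.37,0],"hand":1},{"linear":[-0.214,-0.016,0.136],"dr":[0,0.37,0],"hand":1},{"linear":[-0.214,-0.016,0.136],"dr":[0,0.37,0],"hand":1},{"linear":[-0.214,-0.016,0.136],"dr":[0,0.37,0],"hand":1},{"linear":[-0.214,-0.016,0.136],"dr":[0,0.37,0],"hand":1},{"linear":[-0.214,-0.016,0.136],"dr":[0,0.37,0],"hand":1},{"linear":[-0.214,-0.016,0.136],"dr":[0,0.37,0],"hand":1},{"linear":[-0.214,-0.016,0.136],"dr":[0,0.37,0],"hand":1}]' && python3 snap.py w1 
python3 -m crank '[{"linear":[-0.25,0,0],"dr":[0,0,0],"hand":1},{"linear":[-0.25,0,0],"dr":[0,0,0],"hand":1},{"linear":[-0.25,0,0],"dr":[0,0,0],"hand":1},{"linear":[-0.25,0,0],"dr":[0,0,0],"hand":1},{"linear":[-0.25,0,0],"dr":[0,0,0],"hand":1},{"linear":[-0.25,0,0],"dr":[0,0,0],"hand":1},{"linear":[-0.25,0,0],"dr":[0,0,0],"hand":1},{"linear":[-0.25,0,0],"dr":[0,0,0],"hand":1},{"linear":[-0.25,0,0],"dr":[0,0,0],"hand":1},{"linear":[-0.25,0,0],"dr":[0,0,0],"hand":1}]' && python3 snap.py w2
python3 - <<'E'
import cv2,numpy as np
a=np.hstack([cv2.resize(cv2.imread(f"pics/w{i}.png"),(400,300)) for i in(1,2)])
cv2.imwrite("pics/w12.png",np.vstack([a]))
cv2.imwrite("pics/w1b.png",cv2.resize(cv2.imread("pics/w1.png"),(800,600)))
E
```

```text
t: 2.57
eef_pos: [0.5591, -0.0037, 0.2991]
tool_rot: [-0.497, 0.498, -0.502, 0.502]
contact_force: [-0.1, -1.7, 0.3]
gripper_width: 1.0
w1 [ 0.5591 -0.0037  0.2991] [-0.1 -1.7  0.3] 2.5667
t: 3.45
eef_pos: [0.5621, 0.2453, 0.2992]
tool_rot: [-0.497, 0.498, -0.502, 0.503]
contact_force: [-0.2, -0.9, 0.8]
gripper_width: 1.003
w2 [0.5621 0.2453 0.2992] [-0.2 -0.9  0.8] 3.45
```

View pics/w12.png

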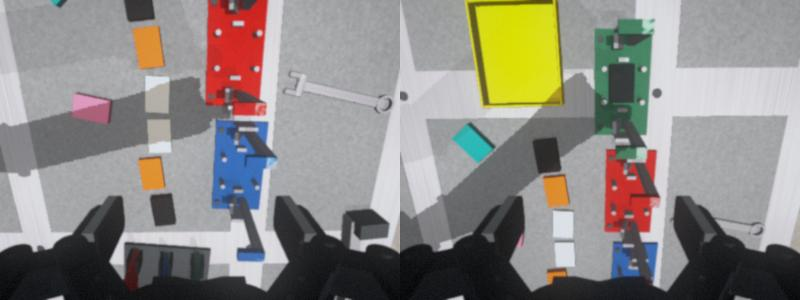

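View pics/w1b.png

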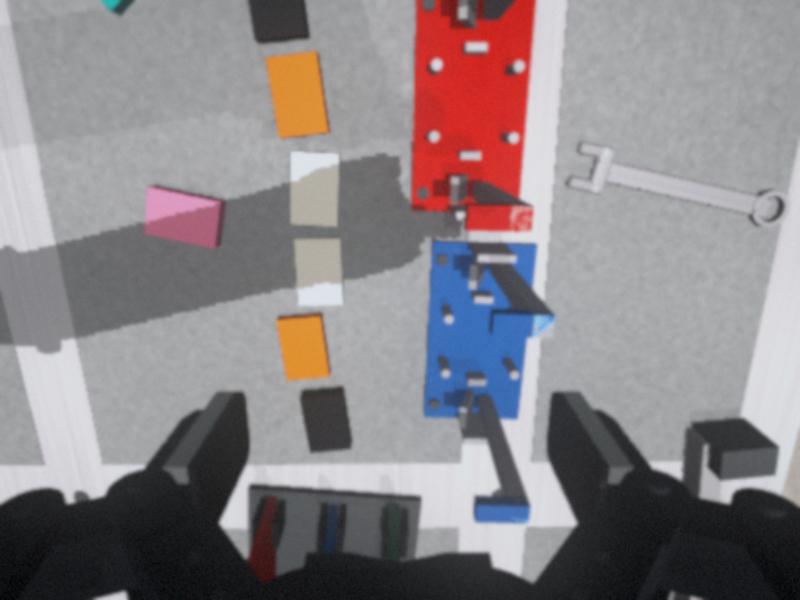

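Both views show the red and blue seats empty, and green holds a single black packer. In w1 the six packers run down the column at about x 290, y 10–420. I'll fit poses in these frames.

```bash
cat > fitall.py <<'E'
from h import *
from scipy.ndimage import label
V=[]
for n in("w1","w2"):
    d=np.load(f"pics/{n}.npz");V.append((cam("wrist",(d["R"],d["p"])),cv2.imread(f"pics/{n}.png")))
def silst(C,p):
    P=sil(C,[box(-45,45,-85,85,0,6)],p,4,[box(5.5,17,60,74,6,150),box(5.5,17,-74,-60,6,150)])
    return np.maximum(P,sil(C,STAND[1:],p))
def fits(views,p0):
    def f(p):
        e=0
        for C,m,w in views:
            s=silst(C,p)*w;e+=np.abs(s-m*w).sum()/s.sum()
        return e/len(views)
    p0=np.array(p0)
    for sc in(.015,.004):
        r=minimize(f,p0,method="Nelder-Mead",options=dict(initial_simplex=np.vstack([p0]+[p0+d for d in np.diag([sc,sc,sc*6])]),xatol=2e-5,fatol=1e-5,maxiter=150));p0=r.x
    return r.x.round(4),round(r.fun,3)
W=np.ones((384,512));W[240:]=0
for c,p0 in(("green",[.599,.293,0]),("red",[.616,.095,0]),("blue",[.630,-.103,-.02])):
    for i,(C,im) in enumerate(V):
        if (c,i)in(("green",0),("blue",1)): continue
        h=cv2.cvtColor(im,cv2.COLOR_BGR2HSV)
        m=hsvmask(im,c)
        if c=="green": m=((abs(h[...,0].astype(int)-72)<18)&(h[...,1]>60)&(h[...,2]>25)).astype(float)
        m=cv2.morphologyEx(m,cv2.MORPH_CLOSE,np.ones((7,7)))
        ctr=proj(C,[[*p0[:2],.03]])[0];w=W.copy() if i==0 or c=='green' else W*0+1
        if i==1 and c=='red': w[310:]=0
        k=np.zeros_like(w);cv2.circle(k,tuple(ctr.astype(int)),150,1,-1)
        print(c,i,fits([(C,m,w*k)],p0))
C,im=V[1]
if 1:
    C,im=V[0]
    for c,t,p0 in(("orange",12,[.480,.102,.1]),("orange",12,[.471,-.111,.07])):
        m=near(hsvmask(im,c),proj(C,[[*p0[:2],.01]])[0],32);print(c,*fit([(C,m)],p0,[box(-20,20,-30,30,0,t)]))
    for c,t,p0 in(("w",8,[.4935,.0275,0]),("w",8,[.4935,-.045,0]),("b",16,[.4956,-.184,.07]),("b",16,[.475,.168,0])):
        Cc,ii=V[1] if p0[1]>.1 else V[0]
        h=cv2.cvtColor(ii,cv2.COLOR_BGR2HSV);u=proj(Cc,[[*p0[:2],.01]])[0]
        for _ in(0,):
            if c=="b": m=(h[...,2]<55)
            else:
                # grabcut around
                g=np.full((384,512),2,np.uint8);g[:]=0
                cv2.circle(g,tuple(u.astype(int)),33,2,-1);cv2.circle(g,tuple(u.astype(int)),10,1,-1)
                m0=np.zeros((1,65));cv2.grabCut(ii,g,None,m0,np.zeros((1,65)),6,cv2.GC_INIT_WITH_MASK);m=(g==1)|(g==3)
            m=near(m.astype(float),u,32);print(c,m.sum(),*fit([(Cc,m)],p0,[box(-20,20,-30,30,0,t)]))
E
python3 fitall.py
```

```text
green 1 (array([ 0.5995,  0.2943, -0.0106]), np.float64(0.298))
red 0 (array([ 0.6165,  0.0964, -0.0191]), np.float64(0.106))
red 1 (array([ 0.6167,  0.0939, -0.0323]), np.float64(0.202))
blue 0 (array([ 0.6298, -0.1028, -0.0394]), np.float64(0.158))
orange [0.48023874 0.10266837 0.09890074] 0.06353107176046302
orange [ 0.47061147 -0.11227281  0.04904473] 0.10210993400539314
w 1043.0 [ 0.48850701  0.02054018 -0.0423725 ] 0.3053368123300658
w 1240.0 [ 0.48849271 -0.04237054  0.01634631] 0.0864783190276569
b 4.0 [ 0.47589077 -0.1863861  -0.26418165] 0.9965505346671266
b 1115.0 [0.46821615 0.17243901 0.0621055 ] 0.21651538448820318
```

```bash
python3 - <<'E'
from h import *
d=np.load("pics/w1.npz");C=cam("wrist",(d["R"],d["p"]))
for n,uv,z in(("w1",(314.5,188.5),.008),("w2",(318.5,271.5),.008),("bR",(326.5,419),.014),("bR_tl",(302,391),.016),("bR_tr",(344,387),.016),("bR_bl",(309,451),.016)):
    print(n,unproj(C,np.array(uv)/1.5625,z).round(4))
E
```

```text
w1 [0.4895 0.0307 0.008 ]
w2 [ 0.4889 -0.0401  0.008 ]
bR [ 0.4893 -0.1816  0.014 ]
bR_tl [ 0.4687 -0.1511  0.016 ]
bR_tr [ 0.5074 -0.1474  0.016 ]
bR_bl [ 0.4711 -0.215   0.016 ]
```

```bash
cat > plan.py <<'E'
# usage: plan.py "x y z yaw tiltdeg" ... : shift/turn of each waypoint from the previous one (first: from the measured pose)
import sys;from h import *
R,p,o=tool();print("now",p.round(4),"err",rel(goal(1,*p))[1],"t",round(o["t"],1),"F",o["contact_force"].round(1),"w",round(o["gripper_width"],3))
b=(R,p)
for a in sys.argv[1:]:
    v=list(map(float,a.split()));v+=[0]*(5-len(v));g=goal(1,*v[:4],np.radians(v[4]));L,d=rel(g,b)
    print(a,"->",L,d,"rows>=",int(np.ceil(max(np.linalg.norm(L)/.0417,np.linalg.norm(d)/7.16))));b=g
E
python3 plan.py ".4802 .1027 .10 .1" ".4802 .1027 .003 .1" ".4802 .1027 .2 .1" ".599 .2945 .2 -.01" ".599 .2945 .05 -.01"
```

```text
now [0.5621 0.2454 0.2993] err [-0.02, -0.59, 0.08] t 3.5 F [ 0.4 -0.2 -0.7] w 0.999
.4802 .1027 .10 .1 -> [0.1433, 0.1994, -0.0805] [-0.01, -6.32, 0.08] rows>= 7
.4802 .1027 .003 .1 -> [0.0, 0.097, 0.0] [0.0, 0.0, 0.0] rows>= 3
.4802 .1027 .2 .1 -> [0.0, -0.197, 0.0] [0.0, 0.0, 0.0] rows>= 5
.599 .2945 .2 -.01 -> [-0.179, 0.0, 0.1374] [0.0, 6.3, 0.0] rows>= 6
.599 .2945 .05 -.01 -> [0.0, 0.15, 0.0] [0.0, 0.0, 0.0] rows>= 4
```

```bash
python3 -m crank '[{"linear":[0.1433,0.1994,-0.0805],"dr":[0,-6.32,0],"hand":1},{"linear":[0.1433,0.1994,-0.0805],"dr":[0,-6.32,0],"hand":1},{"linear":[0.1433,0.1994,-0.0805],"dr":[0,-6.32,0],"hand":1},{"linear":[0.1433,0.1994,-0.0805],"dr":[0,-6.32,0],"hand":1},{"linear":[0.1433,0.1994,-0.0805],"dr":[0,-6.32,0],"hand":1},{"linear":[0.1433,0.1994,-0.0805],"dr":[0,-6.32,0],"hand":1},{"linear":[0.1433,0.1994,-0.0805],"dr":[0,-6.32,0],"hand":1},{"linear":[0.1433,0.1994,-0.0805],"dr":[0,-6.32,0],"hand":1},{"linear":[0.1433,0.1994,-0.0805],"dr":[0,-6.32,0],"hand":1},{"linear":[0.1433,0.1994,-0.0805],"dr":[0,-6.32,0],"hand":1}]' 40; python3 snap.py w3; python3 plan.py ".4802 .1027 .003 .1"; python3 - <<'E'
import cv2
cv2.imwrite("pics/w3b.png",cv2.resize(cv2.imread("pics/w3.png"),(640,480)))
E
```

```text
t: 4.33
eef_pos: [0.4819, 0.1065, 0.1016]
tool_rot: [0.526, -0.524, 0.473, -0.474]
contact_force: [0.0, 0.0, -0.4]
gripper_width: 1.002
w3 [0.4819 0.1065 0.1016] [ 0.   0.  -0.4] 4.3333
now [0.4819 0.1068 0.1016] err [-0.22, 5.97, -0.08] t 4.4 F [-0.3  0.6  1.2] w 1.001
.4802 .1027 .003 .1 -> [0.004, 0.0986, -0.0025] [-0.22, 0.25, -0.07] rows>= 3
```

View pics/w3b.png

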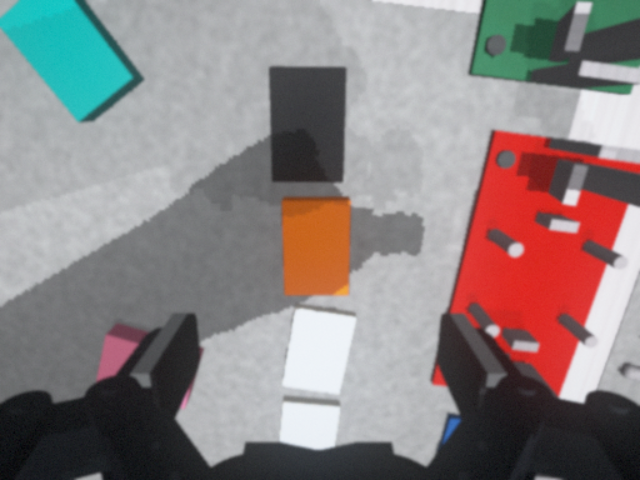

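The orange packer is at 316,246 (640-px scale), centred between the fingers and aligned with them. Grasping it.

```bash
python3 -m crank '[{"linear":[0.004,0.08,-0.002],"dr":[0,0.25,0],"hand":1},{"linear":[0.004,0.08,-0.002],"dr":[0,0.25,0],"hand":1},{"linear":[0.004,0.0986,-0.0025],"dr":[0,0.25,0],"hand":1},{"linear":[0.004,0.0986,-0.0025],"dr":[0,0.25,0],"hand":1},{"linear":[0.004,0.0986,-0.0025],"dr":[0,0.25,0],"hand":1},{"linear":[0.004,0.0986,-0.0025],"dr":[0,0.25,0],"hand":1}]' 40; python3 plan.py; python3 -m crank '[{"linear":[0,0,0],"dr":[0,0,0],"hand":-1},{"linear":[0,0,0],"dr":[0,0,0],"hand":-1},{"linear":[0,0,0],"dr":[0,0,0],"hand":-1},{"linear":[0,0,0],"dr":[0,0,0],"hand":-1},{"linear":[0,0,0],"dr":[0,0,0],"hand":-1},{"linear":[0,0,0],"dr":[0,0,0],"hand":-1},{"linear":[0,0,0],"dr":[0,0,0],"hand":-1},{"linear":[0,0,0],"dr":[0,0,0],"hand":-1}]' 40;python3 plan.py  ".4802 .1027 .2 .1" ".599 .2945 .2 -.01" ".599 .2945 .05 -.01"
```

```text
t: 4.88
eef_pos: [0.4796, 0.1024, 0.003]
tool_rot: [0.525, -0.523, 0.474, -0.475]
contact_force: [0.2, -0.3, 0.6]
gripper_width: 0.998
now [0.4796 0.1024 0.003 ] err [-0.18, 5.74, -0.06] t 4.9 F [ 0.2 -0.3  0.6] w 0.998
t: 5.55
eef_pos: [0.4786, 0.1012, 0.0024]
tool_rot: [0.525, -0.524, 0.474, -0.475]
contact_force: [-1.3, -1.3, 8.5]
gripper_width: 0.456
now [0.4786 0.1012 0.0024] err [-0.09, 5.69, 0.01] t 5.5 F [-1.3 -1.3  8.5] w 0.456
.4802 .1027 .2 .1 -> [-0.0013, -0.1976, 0.0021] [-0.09, -0.04, 0.02] rows>= 5
.599 .2945 .2 -.01 -> [-0.179, 0.0, 0.1374] [0.0, 6.3, 0.0] rows>= 6
.599 .2945 .05 -.01 -> [0.0, 0.15, 0.0] [0.0, 0.0, 0.0] rows>= 4
```

```bash
python3 -m crank '[{"linear":[-0.0013,-0.1,0.002],"dr":[0,0,0],"hand":-1},{"linear":[-0.0013,-0.1,0.002],"dr":[0,0,0],"hand":-1},{"linear":[-0.0013,-0.1976,0.0021],"dr":[0,0,0],"hand":-1},{"linear":[-0.0013,-0.1976,0.0021],"dr":[0,0,0],"hand":-1},{"linear":[-0.0013,-0.1976,0.0021],"dr":[0,0,0],"hand":-1},{"linear":[-0.0013,-0.1976,0.0021],"dr":[0,0,0],"hand":-1}]'; python3 -m crank '[{"linear":[-0.179,0,0.1374],"dr":[0,6.3,0],"hand":-1},{"linear":[-0.179,0,0.1374],"dr":[0,6.3,0],"hand":-1},{"linear":[-0.179,0,0.1374],"dr":[0,6.3,0],"hand":-1},{"linear":[-0.179,0,0.1374],"dr":[0,6.3,0],"hand":-1},{"linear":[-0.179,0,0.1374],"dr":[0,6.3,0],"hand":-1},{"linear":[-0.179,0,0.1374],"dr":[0,6.3,0],"hand":-1},{"linear":[-0.179,0,0.1374],"dr":[0,6.3,0],"hand":-1},{"linear":[-0.179,0,0.1374],"dr":[0,6.3,0],"hand":-1},{"linear":[-0.179,0,0.1374],"dr":[0,6.3,0],"hand":-1}]'; python3 snap.py w4; python3 plan.py ".599 .2945 .05 -.01" ; python3 - <<'E'
import cv2
cv2.imwrite("pics/w4b.png",cv2.resize(cv2.imread("pics/w4.png"),(640,480)))
E
```

```text
t: 6.05
eef_pos: [0.4834, 0.1041, 0.2055]
tool_rot: [0.527, -0.521, 0.472, -0.477]
contact_force: [-0.0, 0.3, -0.2]
gripper_width: 0.451
t: 6.8
eef_pos: [0.5982, 0.2931, 0.1981]
tool_rot: [-0.497, 0.498, -0.503, 0.503]
contact_force: [-0.8, -0.8, -0.9]
gripper_width: 0.454
w4 [0.5982 0.2931 0.1981] [-0.8 -0.8 -0.9] 6.8
now [0.5984 0.2927 0.1984] err [0.04, -0.66, 0.1] t 6.8 F [-1.2 -0.7 -0.1] w 0.451
.599 .2945 .05 -.01 -> [-0.0021, 0.1484, 0.0007] [0.04, -0.09, 0.1] rows>= 4
```

View pics/w4b.png

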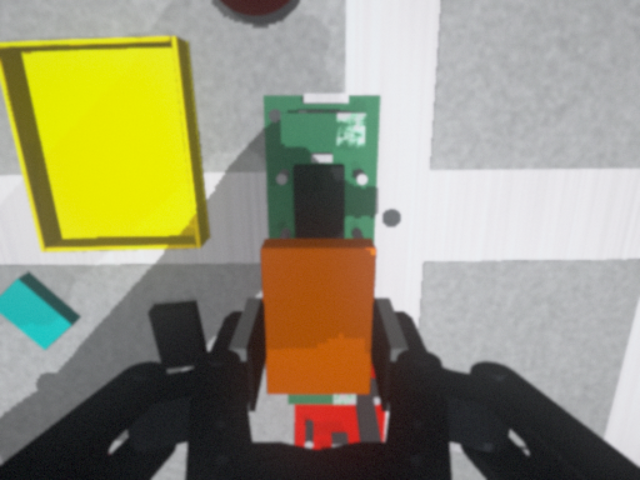

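```bash
python3 -m crank '[{"linear":[-0.0021,0.1,0.0007],"dr":[0,0,0],"hand":-1},{"linear":[-0.0021,0.1,0.0007],"dr":[0,0,0],"hand":-1},{"linear":[-0.0021,0.1,0.0007],"dr":[0,0,0],"hand":-1},{"linear":[-0.0021,0.15,0.0007],"dr":[0,0,0],"hand":-1},{"linear":[-0.0021,0.15,0.0007],"dr":[0,0,0],"hand":-1},{"linear":[-0.0021,0.172,0.0007],"dr":[0,0,0],"hand":-1},{"linear":[-0.0021,0.172,0.0007],"dr":[0,0,0],"hand":-1},{"linear":[-0.0021,0.172,0.0007],"dr":[0,0,0],"hand":-1},{"linear":[-0.0021,0.172,0.0007],"dr":[0,0,0],"hand":-1}]'; python3 -m crank '[{"linear":[0,0,0],"dr":[0,0,0],"hand":0.6},{"linear":[0,0,0],"dr":[0,0,0],"hand":0.6},{"linear":[0,0,0],"dr":[0,0,0],"hand":0.6},{"linear":[0,0,0],"dr":[0,0,0],"hand":0.6},{"linear":[0,-0.17,0],"dr":[0,0,0],"hand":0.6},{"linear":[0,-0.17,0],"dr":[0,0,0],"hand":0.6},{"linear":[0,-0.17,0],"dr":[0,0,0],"hand":0.6},{"linear":[0,-0.17,0],"dr":[0,0,0],"hand":0.6},{"linear":[0,-0.17,0],"dr":[0,0,0],"hand":0.6},{"linear":[0,-0.17,0],"dr":[0,0,0],"hand":0.6}]'; python3 snap.py w5; python3 plan.py ".4890 .03 .2" ".489 .03 .10" ".489 .03 .001" ".489 .03 .20" ".6165 .096 .20 -.02"
```

```text
t: 7.6
eef_pos: [0.6, 0.2963, 0.0287]
tool_rot: [-0.498, 0.497, -0.503, 0.503]
contact_force: [0.1, 0.9, -1.1]
gripper_width: 0.45
t: 8.43
eef_pos: [0.6011, 0.2979, 0.2012]
tool_rot: [-0.5, 0.495, -0.502, 0.503]
contact_force: [0.3, -0.1, -0.6]
gripper_width: 0.803
w5 [0.6011 0.2979 0.2012] [ 0.3 -0.1 -0.6] 8.4333
now [0.6    0.2968 0.1984] err [-0.15, -0.6, -0.05] t 8.5 F [-0.1 -0.8 -1.6] w 0.799
.4890 .03 .2 -> [0.268, -0.0021, -0.1081] [-0.15, -0.6, -0.05] rows>= 7
.489 .03 .10 -> [0.0, 0.1, 0.0] [0.0, 0.0, 0.0] rows>= 3
.489 .03 .001 -> [0.0, 0.099, 0.0] [0.0, 0.0, 0.0] rows>= 3
.489 .03 .20 -> [0.0, -0.199, 0.0] [0.0, 0.0, 0.0] rows>= 5
.6165 .096 .20 -.02 -> [-0.066, 0.0, 0.1275] [0.0, 1.15, 0.0] rows>= 4
```

```bash
python3 - <<'E'
from h import *
d=np.load("pics/w3.npz");C=cam("wrist",(d["R"],d["p"]))
c=np.array([unproj(C,np.array(u)*.8,.008)[:2] for u in((297,308),(355,318),(343,395),(283,388))]);print(c.round(4),c.mean(0),np.degrees(np.arctan2(c[1,1]-c[0,1],c[1,0]-c[0,0])),np.degrees(np.arctan2(-(c[0,0]-c[3,0]),c[0,1]-c[3,1])))
c=np.array([unproj(C,np.array(u)*.8,.016)[:2] for u in((270,67),(346,67),(343,181),(273,181))]);print(c.round(4),c.mean(0))
d=np.load("pics/w5.npz");C=cam("wrist",(d["R"],d["p"]));im=cv2.imread("pics/w5.png")
m=near(hsvmask(im,"orange"),proj(C,[[.599,.2945,.03]])[0],60);print(m.sum(),*fit([(C,m)],[.599,.2945,0],[box(-20,20,-30,30,22,34)]))
E
python3 -m crank '[{"linear":[0.268,0,-0.1081],"dr":[0,-0.6,0],"hand":0.6},{"linear":[0.268,0,-0.1081],"dr":[0,-0.6,0],"hand":0.6},{"linear":[0.268,0,-0.1081],"dr":[0,-0.6,0],"hand":0.6},{"linear":[0.268,0,-0.1081],"dr":[0,-0.6,0],"hand":0.6},{"linear":[0.268,0,-0.1081],"dr":[0,-0.6,0],"hand":0.6},{"linear":[0.268,0,-0.1081],"dr":[0,-0.6,0],"hand":0.6},{"linear":[0.268,0,-0.1081],"dr":[0,-0.6,0],"hand":0.6},{"linear":[0.268,0.08,-0.1081],"dr":[0,-0.6,0],"hand":0.6},{"linear":[0.268,0.08,-0.1081],"dr":[0,-0.6,0],"hand":0.6},{"linear":[0.268,0.08,-0.1081],"dr":[0,-0.6,0],"hand":0.6}]'; python3 snap.py w6
python3 - <<'E'
import cv2,numpy as np
cv2.imwrite("pics/w56.png",np.hstack([cv2.resize(cv2.imread(f"pics/w{i}.png"),(400,300)) for i in(5,6)]))
E
```

```text
[[ 0.4723  0.0609]
 [ 0.5098  0.0575]
 [ 0.5093 -0.0016]
 [ 0.4681 -0.    ]] [0.489847   0.02918938] -5.10038329332095 -3.9570681657443756
[[0.4465 0.2001]
 [0.4853 0.2041]
 [0.4909 0.1454]
 [0.4522 0.1414]] [0.46872152 0.17274982]
2650.0 [ 0.59872421  0.29789956 -0.01295694] 0.016084121482699887
t: 9.32
eef_pos: [0.4825, 0.0272, 0.1102]
tool_rot: [0.496, -0.503, 0.504, -0.497]
contact_force: [-1.1, -1.0, 0.3]
gripper_width: 0.799
w6 [0.4825 0.0272 0.1102] [-1.1 -1.   0.3] 9.3167
```

View pics/w56.png

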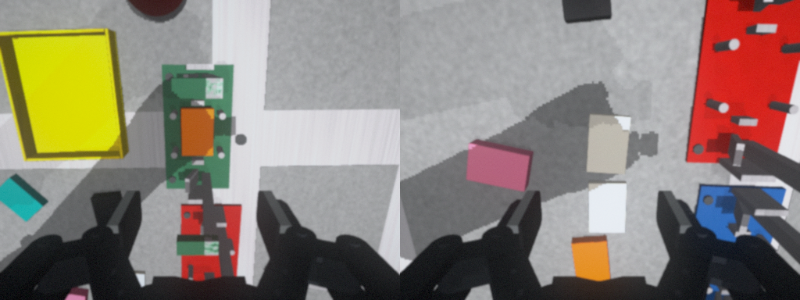

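Orange sits squarely on the green seat (fit residual 0.016), and the first white packer is at 608,143 in the right half. Next is the white packer for red.

```bash
python3 plan.py ".4898 .0292 .002 -.07" ".4898 .0292 .2 -.07" ".6165 .0955 .20 -.02"
```

```text
now [0.4845 0.0287 0.1132] err [0.58, -0.0, 0.02] t 9.4 F [ 0.4 -0.1  0. ] w 0.797
.4898 .0292 .002 -.07 -> [-0.0005, 0.1112, 0.0064] [0.58, 4.01, 0.04] rows>= 3
.4898 .0292 .2 -.07 -> [0.0, -0.198, 0.0] [0.0, 0.0, 0.0] rows>= 5
.6165 .0955 .20 -.02 -> [-0.075, 0.0, 0.1218] [0.0, -2.86, 0.0] rows>= 4
```

```bash
python3 -m crank '[{"linear":[0,0.08,0.003],"dr":[0,4,0],"hand":0.6},{"linear":[0,0.08,0.003],"dr":[0,4,0],"hand":0.6},{"linear":[0,0.08,0.003],"dr":[0,4,0],"hand":0.6},{"linear":[0,0.08,0.003],"dr":[0,4,0],"hand":0.6},{"linear":[0,0.08,0.003],"dr":[0,4,0],"hand":0.6},{"linear":[0,0.08,0.003],"dr":[0,4,0],"hand":0.6},{"linear":[0,0.08,0.003],"dr":[0,4,0],"hand":0.6}]'; python3 plan.py ".4898 .0292 .002 -.07"
```

```text
t: 9.95
eef_pos: [0.4933, 0.0299, 0.0394]
tool_rot: [-0.483, 0.481, -0.516, 0.518]
contact_force: [-0.1, 0.7, -0.2]
gripper_width: 0.795
now [0.4933 0.0299 0.0394] err [-0.24, -3.99, -0.01] t 9.9 F [-0.1  0.7 -0.2] w 0.795
.4898 .0292 .002 -.07 -> [0.001, 0.0373, -0.0036] [-0.24, 0.02, -0.02] rows>= 1
```

```bash
python3 -m crank '[{"linear":[0.001,0.0373,-0.003],"dr":[0,0,0],"hand":0.6},{"linear":[0.001,0.0373,-0.003],"dr":[0,0,0],"hand":0.6},{"linear":[0.001,0.0373,-0.003],"dr":[0,0,0],"hand":0.6},{"linear":[0.001,0.0373,-0.003],"dr":[0,0,0],"hand":-1},{"linear":[0.001,0.0373,-0.003],"dr":[0,0,0],"hand":-1},{"linear":[0.001,0.0373,-0.003],"dr":[0,0,0],"hand":-1},{"linear":[0.001,0.0373,-0.003],"dr":[0,0,0],"hand":-1},{"linear":[0.001,0.0373,-0.003],"dr":[0,0,0],"hand":-1},{"linear":[0.001,0.0373,-0.003],"dr":[0,0,0],"hand":-1}]' 40;python3 -m crank '[{"linear":[0,-0.198,0],"dr":[0,0,0],"hand":-1},{"linear":[0,-0.198,0],"dr":[0,0,0],"hand":-1},{"linear":[0,-0.198,0],"dr":[0,0,0],"hand":-1},{"linear":[0,-0.198,0],"dr":[0,0,0],"hand":-1},{"linear":[0,-0.198,0],"dr":[0,0,0],"hand":-1},{"linear":[-0.075,-0.198,0.1218],"dr":[0,-2.86,0],"hand":-1},{"linear":[-0.075,-0.198,0.1218],"dr":[0,-2.86,0],"hand":-1},{"linear":[-0.075,-0.198,0.1218],"dr":[0,-2.86,0],"hand":-1},{"linear":[-0.075,-0.198,0.1218],"dr":[0,-2.86,0],"hand":-1},{"linear":[-0.075,-0.198,0.1218],"dr":[0,-2.86,0],"hand":-1}]';python3 -m crank '[{"linear":[0,0,0],"dr":[0,0,0],"hand":-1},{"linear":[0,0,0],"dr":[0,0,0],"hand":-1},{"linear":[0,0,0],"dr":[0,0,0],"hand":-1}]'; python3 plan.py ".6165 .0955 .009 -.02"; python3 snap.py w7
```

```text
t: 10.7
eef_pos: [0.4896, 0.029, 0.0014]
tool_rot: [-0.483, 0.482, -0.516, 0.518]
contact_force: [-2.4, -0.9, 9.3]
gripper_width: 0.452
t: 11.53
eef_pos: [0.6183, 0.0983, 0.1988]
tool_rot: [0.497, -0.494, 0.504, -0.504]
contact_force: [-1.0, 0.9, 0.0]
gripper_width: 0.45
t: 11.78
eef_pos: [0.6143, 0.0942, 0.1979]
tool_rot: [-0.495, 0.495, -0.505, 0.505]
contact_force: [0.2, -0.6, -1.6]
gripper_width: 0.447
now [0.6143 0.0942 0.1979] err [0.02, -1.17, 0.06] t 11.8 F [ 0.2 -0.6 -1.6] w 0.447
.6165 .0955 .009 -.02 -> [-0.0015, 0.1889, 0.0023] [0.02, -0.02, 0.06] rows>= 5
w7 [0.6143 0.0942 0.1979] [ 0.2 -0.6 -1.6] 11.7833
```

```bash
python3 -m crank '[{"linear":[-0.001,0.1,0.001],"dr":[0,0,0],"hand":-1},{"linear":[-0.001,0.1,0.001],"dr":[0,0,0],"hand":-1},{"linear":[-0.001,0.1,0.001],"dr":[0,0,0],"hand":-1},{"linear":[-0.001,0.17,0.001],"dr":[0,0,0],"hand":-1},{"linear":[-0.001,0.17,0.001],"dr":[0,0,0],"hand":-1},{"linear":[-0.001,0.189,0.001],"dr":[0,0,0],"hand":-1},{"linear":[-0.001,0.189,0.001],"dr":[0,0,0],"hand":-1},{"linear":[-0.001,0.189,0.001],"dr":[0,0,0],"hand":-1},{"linear":[-0.001,0.189,0.001],"dr":[0,0,0],"hand":-1}]'; python3 -m crank '[{"linear":[0,0,0],"dr":[0,0,0],"hand":0.6},{"linear":[0,0,0],"dr":[0,0,0],"hand":0.6},{"linear":[0,0,0],"dr":[0,0,0],"hand":0.6},{"linear":[0,0,0],"dr":[0,0,0],"hand":0.6},{"linear":[0,-0.19,0],"dr":[0,0,0],"hand":0.6},{"linear":[0,-0.19,0],"dr":[0,0,0],"hand":0.6},{"linear":[0,-0.19,0],"dr":[0,0,0],"hand":0.6},{"linear":[0,-0.19,0],"dr":[0,0,0],"hand":0.6},{"linear":[0,-0.19,0],"dr":[0,0,0],"hand":0.6},{"linear":[0,-0.19,0],"dr":[0,0,0],"hand":0.6}]'; python3 -m crank '[{"linear":[0,0,0],"dr":[0,0,0],"hand":0.6},{"linear":[0,0,0],"dr":[0,0,0],"hand":0.6},{"linear":[0,0,0],"dr":[0,0,0],"hand":0.6}]';python3 snap.py w8; python3 plan.py ".4706 -.1122 .12 .05" ".4706 -.1122 .03 .05" ".4706 -.1122 .003 .05" ".4706 -.1122 .20 .05" ".6165 .0955 .2 -.02"
```

```text
t: 12.58
eef_pos: [0.6161, 0.0957, 0.0091]
tool_rot: [-0.495, 0.495, -0.505, 0.505]
contact_force: [-0.9, -0.1, -0.4]
gripper_width: 0.45
t: 13.42
eef_pos: [0.6196, 0.0976, 0.2055]
tool_rot: [-0.498, 0.492, -0.503, 0.507]
contact_force: [0.6, 0.1, -0.3]
gripper_width: 0.802
t: 13.67
eef_pos: [0.6153, 0.0957, 0.197]
tool_rot: [0.494, -0.496, 0.505, -0.504]
contact_force: [0.4, -0.2, 0.9]
gripper_width: 0.8
w8 [0.6153 0.0957 0.197 ] [ 0.4 -0.2  0.9] 13.6667
now [0.6153 0.0958 0.1969] err [0.16, -1.14, 0.03] t 13.7 F [-0.2 -0.6  0.3] w 0.8
.4706 -.1122 .12 .05 -> [0.2107, 0.0775, -0.1403] [0.16, -4.0, 0.03] rows>= 7
.4706 -.1122 .03 .05 -> [0.0, 0.09, 0.0] [0.0, 0.0, 0.0] rows>= 3
.4706 -.1122 .003 .05 -> [0.0, 0.027, 0.0] [0.0, 0.0, 0.0] rows>= 1
.4706 -.1122 .20 .05 -> [0.0, -0.197, 0.0] [0.0, 0.0, 0.0] rows>= 5
.6165 .0955 .2 -.02 -> [-0.2001, 0.0, 0.1561] [0.0, 4.01, 0.0] rows>= 7
```

```bash
cat > ofit.py <<'E'
# ofit.py snap color x y z0 t : fit packer
import sys;from h import *
n,c=sys.argv[1:3];x,y,z0,t=map(float,sys.argv[3:7]);r=int(sys.argv[7]) if len(sys.argv)>7 else 60
d=np.load(f"pics/{n}.npz");C=cam("wrist",(d["R"],d["p"]));im=cv2.imread(f"pics/{n}.png");u=proj(C,[[x,y,z0/1000]])[0]
if c in("white","black"):
    g=np.zeros((384,512),np.uint8);B=np.array(box(-20,20,-30,30,z0,z0+t))+[x,y,0]
    h=cv2.convexHull(proj(C,B).astype(np.float32)).astype(int);k=np.zeros_like(g);cv2.fillConvexPoly(k,h,1)
    g[cv2.dilate(k,np.ones((25,25)))>0]=2;g[cv2.dilate(k,np.ones((5,5)))>0]=3;g[cv2.erode(k,np.ones((21,21)))>0]=1
    cv2.grabCut(im,g,None,np.zeros((1,65)),np.zeros((1,65)),8,cv2.GC_INIT_WITH_MASK);m=((g==1)|(g==3)).astype(float)
    m=cv2.morphologyEx(m,cv2.MORPH_OPEN,np.ones((9,9)))
else: m=near(hsvmask(im,c),u,r)
p,e=fit([(C,m)],[x,y,0],[box(-20,20,-30,30,z0,z0+t)]);print(c,m.sum(),p.round(4),round(e,3))
E
python3 -m crank '[{"linear":[0.2107,0,-0.1403],"dr":[0,-4,0],"hand":0.6},{"linear":[0.2107,0,-0.1403],"dr":[0,-4,0],"hand":0.6},{"linear":[0.2107,0,-0.1403],"dr":[0,-4,0],"hand":0.6},{"linear":[0.2107,0,-0.1403],"dr":[0,-4,0],"hand":0.6},{"linear":[0.2107,0.0775,-0.1403],"dr":[0,-4,0],"hand":0.6},{"linear":[0.2107,0.0775,-0.1403],"dr":[0,-4,0],"hand":0.6},{"linear":[0.2107,0.0775,-0.1403],"dr":[0,-4,0],"hand":0.6},{"linear":[0.2107,0.0775,-0.1403],"dr":[0,-4,0],"hand":0.6},{"linear":[0.2107,0.0775,-0.1403],"dr":[0,-4,0],"hand":0.6},{"linear":[0.2107,0.0775,-0.1403],"dr":[0,-4,0],"hand":0.6}]' >/dev/null;python3 -m crank '[{"linear":[0,0,0],"dr":[0,0,0],"hand":0.6},{"linear":[0,0,0],"dr":[0,0,0],"hand":0.6},{"linear":[0,0,0],"dr":[0,0,0],"hand":0.6}]'; python3 snap.py w9; python3 ofit.py w9 orange .4706 -.1122 0 12; python3 ofit.py w9 white .4887 -.042 0 8; python3 ofit.py w8 white .6165 .0955 6 8;python3 plan.py; python3 - <<'E'
import cv2,numpy as np
cv2.imwrite("pics/w89.png",np.hstack([cv2.resize(cv2.imread(f"pics/w{i}.png"),(400,300)) for i in(8,9)]))
E
```

```text
t: 14.8
eef_pos: [0.4728, -0.1108, 0.1218]
tool_rot: [0.513, -0.512, 0.487, -0.487]
contact_force: [-0.2, 0.2, 0.1]
gripper_width: 0.8
w9 [ 0.4728 -0.1108  0.1218] [-0.2  0.2  0.1] 14.8
orange 3601.0 [ 0.471  -0.1145 -0.0348] 0.046
white 4616.0 [ 0.4973 -0.0513  0.059 ] 0.143
white 2446.0 [ 0.6151  0.0964 -0.023 ] 0.016
now [ 0.4726 -0.111   0.1216] err [-0.07, 2.94, 0.0] t 14.8 F [ 0.2 -0.4 -0.3] w 0.801
```

View pics/w89.png

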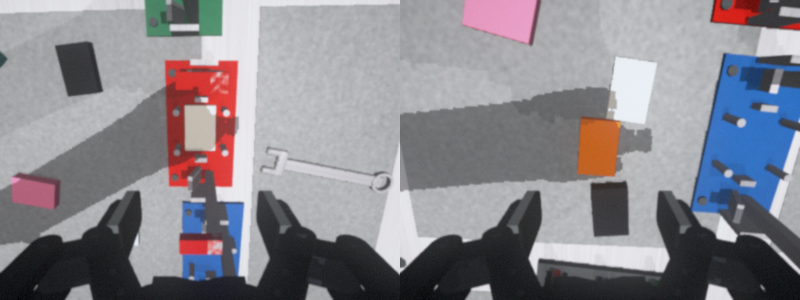

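```bash
python3 -m crank '[{"linear":[0.003,0.08,-0.001],"dr":[0,4.3,0],"hand":0.6},{"linear":[0.003,0.08,-0.001],"dr":[0,4.3,0],"hand":0.6},{"linear":[0.003,0.08,-0.001],"dr":[0,4.3,0],"hand":0.6},{"linear":[0.003,0.1175,-0.001],"dr":[0,4.3,0],"hand":0.6},{"linear":[0.003,0.1175,-0.001],"dr":[0,4.3,0],"hand":0.6},{"linear":[0.003,0.1175,-0.001],"dr":[0,4.3,0],"hand":0.6}]';python3 -m crank '[{"linear":[0,0,0],"dr":[0,0,0],"hand":-1},{"linear":[0,0,0],"dr":[0,0,0],"hand":-1},{"linear":[0,0,0],"dr":[0,0,0],"hand":-1},{"linear":[0,0,0],"dr":[0,0,0],"hand":-1},{"linear":[0,0,0],"dr":[0,0,0],"hand":-1},{"linear":[0,0,0],"dr":[0,0,0],"hand":-1},{"linear":[0,-0.1,0],"dr":[0,0,0],"hand":-1},{"linear":[0,-0.1,0],"dr":[0,0,0],"hand":-1},{"linear":[0,-0.197,0],"dr":[0,0,0],"hand":-1},{"linear":[0,-0.197,0],"dr":[0,0,0],"hand":-1}]' 40;python3 -m crank '[{"linear":[0,0,0],"dr":[0,0,0],"hand":-1},{"linear":[0,0,0],"dr":[0,0,0],"hand":-1},{"linear":[0,0,0],"dr":[0,0,0],"hand":-1},{"linear":[0,0,0],"dr":[0,0,0],"hand":-1},{"linear":[0,0,0],"dr":[0,0,0],"hand":-1}]'; python3 plan.py ".6155 .096 .2 -.02" ".6155 .096 .018 -.02"
```

```text
t: 15.35
eef_pos: [0.4704, -0.1142, 0.004]
tool_rot: [0.493, -0.495, 0.507, -0.505]
contact_force: [-0.4, 0.1, 1.0]
gripper_width: 0.795
t: 16.18
eef_pos: [0.4706, -0.1144, 0.1736]
tool_rot: [-0.494, 0.494, -0.506, 0.506]
contact_force: [1.4, -1.1, -0.7]
gripper_width: 0.448
t: 16.6
eef_pos: [0.4698, -0.1146, 0.1692]
tool_rot: [0.493, -0.494, 0.507, -0.505]
contact_force: [1.3, 0.3, -0.2]
gripper_width: 0.448
now [ 0.4698 -0.1146  0.1692] err [0.14, -1.43, -0.03] t 16.6 F [ 1.3  0.3 -0.2] w 0.448
.6155 .096 .2 -.02 -> [-0.2142, -0.0311, 0.1403] [0.14, -0.29, -0.03] rows>= 7
.6155 .096 .018 -.02 -> [0.0, 0.182, 0.0] [0.0, 0.0, 0.0] rows>= 5
```

```bash
python3 -m crank '[{"linear":[-0.03,-0.0311,0.03],"dr":[0,-0.29,0],"hand":-1},{"linear":[-0.2142,-0.0311,0.1403],"dr":[0,-0.29,0],"hand":-1},{"linear":[-0.2142,-0.0311,0.1403],"dr":[0,-0.29,0],"hand":-1},{"linear":[-0.2142,-0.0311,0.1403],"dr":[0,-0.29,0],"hand":-1},{"linear":[-0.2142,-0.0311,0.1403],"dr":[0,-0.29,0],"hand":-1},{"linear":[-0.2142,-0.0311,0.1403],"dr":[0,-0.29,0],"hand":-1},{"linear":[-0.2142,-0.0311,0.1403],"dr":[0,-0.29,0],"hand":-1},{"linear":[-0.2142,-0.0311,0.1403],"dr":[0,-0.29,0],"hand":-1},{"linear":[-0.2142,-0.0311,0.1403],"dr":[0,-0.29,0],"hand":-1},{"linear":[-0.2142,-0.0311,0.1403],"dr":[0,-0.29,0],"hand":-1}]';python3 -m crank '[{"linear":[0,0.1,0],"dr":[0,0,0],"hand":-1},{"linear":[0,0.1,0],"dr":[0,0,0],"hand":-1},{"linear":[0,0.1,0],"dr":[0,0,0],"hand":-1},{"linear":[0,0.1,0],"dr":[0,0,0],"hand":-1},{"linear":[0,0.1,0],"dr":[0,0,0],"hand":-1},{"linear":[0,0.1,0],"dr":[0,0,0],"hand":-1}]'; python3 plan.py ".6155 .096 .018 -.02"
```

```text
t: 17.43
eef_pos: [0.6157, 0.0942, 0.2001]
tool_rot: [0.494, -0.496, 0.506, -0.505]
contact_force: [0.4, -0.6, -0.6]
gripper_width: 0.446
t: 17.93
eef_pos: [0.6176, 0.0952, 0.1031]
tool_rot: [-0.495, 0.494, -0.505, 0.506]
contact_force: [0.0, 0.1, 0.0]
gripper_width: 0.451
now [0.6176 0.0952 0.1031] err [-0.13, -1.23, -0.01] t 17.9 F [0.  0.1 0. ] w 0.451
.6155 .096 .018 -.02 -> [-0.0008, 0.0851, -0.0023] [-0.13, -0.08, -0.01] rows>= 3
```

Next: place it, rise, then head for the right-hand black packer.

```bash
python3 -m crank '[{"linear":[-0.001,0.06,-0.002],"dr":[0,0,0],"hand":-1},{"linear":[-0.001,0.06,-0.002],"dr":[0,0,0],"hand":-1},{"linear":[-0.001,0.084,-0.002],"dr":[0,0,0],"hand":-1},{"linear":[-0.001,0.084,-0.002],"dr":[0,0,0],"hand":-1},{"linear":[-0.001,0.084,-0.002],"dr":[0,0,0],"hand":-1}]'; python3 -m crank '[{"linear":[0,0,0],"dr":[0,0,0],"hand":0.6},{"linear":[0,0,0],"dr":[0,0,0],"hand":0.6},{"linear":[0,0,0],"dr":[0,0,0],"hand":0.6},{"linear":[0,0,0],"dr":[0,0,0],"hand":0.6},{"linear":[0,-0.18,0],"dr":[0,0,0],"hand":0.6},{"linear":[0,-0.18,0],"dr":[0,0,0],"hand":0.6},{"linear":[0,-0.18,0],"dr":[0,0,0],"hand":0.6},{"linear":[0,-0.18,0],"dr":[0,0,0],"hand":0.6},{"linear":[0,-0.18,0],"dr":[0,0,0],"hand":0.6},{"linear":[0,-0.18,0],"dr":[0,0,0],"hand":0.6}]'; python3 -m crank '[{"linear":[0,0,0],"dr":[0,0,0],"hand":0.6},{"linear":[0,0,0],"dr":[0,0,0],"hand":0.6},{"linear":[0,0,0],"dr":[0,0,0],"hand":0.6},{"linear":[0,0,0],"dr":[0,0,0],"hand":0.6}]';python3 snap.py w10;python3 ofit.py w10 orange .6155 .096 14 12 40; python3 plan.py ".489 -.180 .2 .04" ".489 -.180 .12 .04"
```

```text
t: 18.35
eef_pos: [0.6158, 0.0969, 0.0188]
tool_rot: [-0.495, 0.494, -0.505, 0.506]
contact_force: [-0.4, -0.3, 0.6]
gripper_width: 0.45
t: 19.18
eef_pos: [0.6172, 0.098, 0.2028]
tool_rot: [-0.497, 0.492, -0.503, 0.507]
contact_force: [0.4, 0.2, 0.3]
gripper_width: 0.803
t: 19.52
eef_pos: [0.6137, 0.0966, 0.1957]
tool_rot: [0.494, -0.496, 0.506, -0.504]
contact_force: [-0.3, 0.0, 0.0]
gripper_width: 0.8
w10 [0.6137 0.0966 0.1957] [-0.3  0.   0. ] 19.5167
orange 2580.0 [ 0.6141  0.0979 -0.0402] 0.025
now [0.6139 0.0967 0.1959] err [0.14, -1.14, 0.02] t 19.6 F [-0.1 -0.6  1.2] w 0.804
.489 -.180 .2 .04 -> [0.2792, -0.0037, -0.1194] [0.14, -3.43, 0.01] rows>= 8
.489 -.180 .12 .04 -> [0.0, 0.08, 0.0] [0.0, 0.0, 0.0] rows>= 2
```

```bash
python3 -m crank '[{"linear":[0.2792,0,-0.1194],"dr":[0,-3.43,0],"hand":0.6},{"linear":[0.2792,0,-0.1194],"dr":[0,-3.43,0],"hand":0.6},{"linear":[0.2792,0,-0.1194],"dr":[0,-3.43,0],"hand":0.6},{"linear":[0.2792,0,-0.1194],"dr":[0,-3.43,0],"hand":0.6},{"linear":[0.2792,0,-0.1194],"dr":[0,-3.43,0],"hand":0.6},{"linear":[0.2792,0,-0.1194],"dr":[0,-3.43,0],"hand":0.6},{"linear":[0.2792,0,-0.1194],"dr":[0,-3.43,0],"hand":0.6},{"linear":[0.2792,0.076,-0.1194],"dr":[0,-3.43,0],"hand":0.6},{"linear":[0.2792,0.076,-0.1194],"dr":[0,-3.43,0],"hand":0.6},{"linear":[0.2792,0.076,-0.1194],"dr":[0,-3.43,0],"hand":0.6}]';python3 -m crank '[{"linear":[0,0,0],"dr":[0,0,0],"hand":0.6},{"linear":[0,0,0],"dr":[0,0,0],"hand":0.6},{"linear":[0,0,0],"dr":[0,0,0],"hand":0.6},{"linear":[0,0,0],"dr":[0,0,0],"hand":0.6}]'; python3 snap.py w11;python3 ofit.py w11 black .489 -.183 0 16;  python3 - <<'E'
import cv2
cv2.imwrite("pics/w11b.png",cv2.resize(cv2.imread("pics/w11.png"),(640,480)))
E
```

```text
t: 20.4
eef_pos: [0.484, -0.1811, 0.1154]
tool_rot: [-0.507, 0.511, -0.494, 0.487]
contact_force: [-1.2, -0.1, -0.6]
gripper_width: 0.804
t: 20.73
eef_pos: [0.4914, -0.1792, 0.1233]
tool_rot: [0.511, -0.51, 0.489, -0.491]
contact_force: [0.2, -0.5, 0.5]
gripper_width: 0.798
w11 [ 0.4914 -0.1792  0.1233] [ 0.2 -0.5  0.5] 20.7333
black 3676.0 [ 0.4877 -0.1856  0.102 ] 0.048
```

View pics/w11b.png

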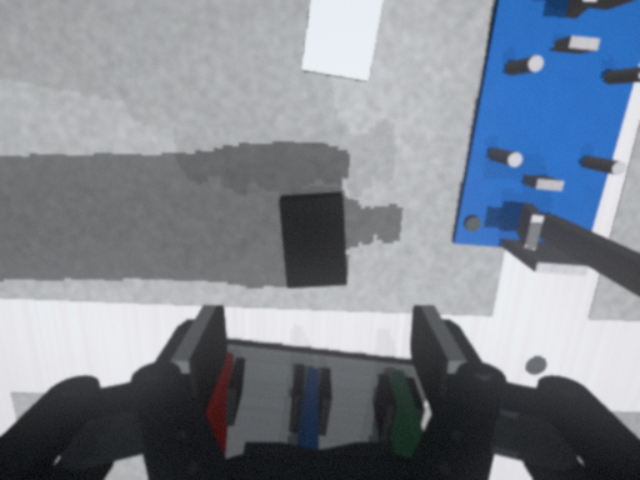

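The black packer is at 314,240. The fit gives (0.4877, -0.1856, yaw 0.10).

```bash
python3 -m crank '[{"linear":[0.006,0.08,-0.004],"dr":[0,-3.2,0],"hand":0.6},{"linear":[0.006,0.08,-0.004],"dr":[0,-3.2,0],"hand":0.6},{"linear":[0.006,0.08,-0.004],"dr":[0,-3.2,0],"hand":0.6},{"linear":[0.006,0.118,-0.004],"dr":[0,-3.2,0],"hand":0.6},{"linear":[0.006,0.118,-0.004],"dr":[0,-3.2,0],"hand":0.6},{"linear":[0.006,0.118,-0.004],"dr":[0,-3.2,0],"hand":0.6}]';python3 -m crank '[{"linear":[0,0,0],"dr":[0,0,0],"hand":-1},{"linear":[0,0,0],"dr":[0,0,0],"hand":-1},{"linear":[0,0,0],"dr":[0,0,0],"hand":-1},{"linear":[0,0,0],"dr":[0,0,0],"hand":-1},{"linear":[0,0,0],"dr":[0,0,0],"hand":-1},{"linear":[0,0,0],"dr":[0,0,0],"hand":-1},{"linear":[0,-0.2,0],"dr":[0,0,0],"hand":-1},{"linear":[0,-0.2,0],"dr":[0,0,0],"hand":-1},{"linear":[0,-0.2,0],"dr":[0,0,0],"hand":-1},{"linear":[0,-0.2,0],"dr":[0,0,0],"hand":-1}]' 40;python3 -m crank '[{"linear":[0,-0.03,0],"dr":[0,0,0],"hand":-1},{"linear":[0,-0.03,0],"dr":[0,0,0],"hand":-1},{"linear":[0,-0.03,0],"dr":[0,0,0],"hand":-1},{"linear":[0,-0.03,0],"dr":[0,0,0],"hand":-1},{"linear":[0,-0.03,0],"dr":[0,0,0],"hand":-1}]'; python3 plan.py ".629 -.103 .2 -.03" ".629 -.103 .1 -.03"
```

```text
t: 21.28
eef_pos: [0.4857, -0.1854, 0.004]
tool_rot: [-0.523, 0.524, -0.476, 0.475]
contact_force: [0.3, 0.4, -0.3]
gripper_width: 0.799
t: 22.12
eef_pos: [0.4857, -0.1857, 0.1734]
tool_rot: [0.524, -0.523, 0.475, -0.476]
contact_force: [0.2, -0.9, -0.8]
gripper_width: 0.448
t: 22.53
eef_pos: [0.4848, -0.1859, 0.1992]
tool_rot: [-0.523, 0.524, -0.476, 0.475]
contact_force: [0.2, -0.3, 0.3]
gripper_width: 0.455
now [ 0.4848 -0.1859  0.1992] err [0.11, 5.48, -0.03] t 22.5 F [ 0.2 -0.3  0.3] w 0.455
.629 -.103 .2 -.03 -> [-0.0687, -0.0011, 0.1515] [0.11, 7.2, -0.03] rows>= 4
.629 -.103 .1 -.03 -> [0.0, 0.1, 0.0] [0.0, 0.0, 0.0] rows>= 3
```

```bash
python3 -m crank '[{"linear":[-0.0687,-0.001,0.1515],"dr":[0,7.2,0],"hand":-1},{"linear":[-0.0687,-0.001,0.1515],"dr":[0,7.2,0],"hand":-1},{"linear":[-0.0687,-0.001,0.1515],"dr":[0,7.2,0],"hand":-1},{"linear":[-0.0687,-0.001,0.1515],"dr":[0,7.2,0],"hand":-1},{"linear":[-0.0687,-0.001,0.1515],"dr":[0,7.2,0],"hand":-1},{"linear":[-0.0687,-0.001,0.1515],"dr":[0,7.2,0],"hand":-1},{"linear":[-0.0687,-0.001,0.1515],"dr":[0,7.2,0],"hand":-1},{"linear":[-0.0687,0.099,0.1515],"dr":[0,7.2,0],"hand":-1},{"linear":[-0.0687,0.099,0.1515],"dr":[0,7.2,0],"hand":-1},{"linear":[-0.0687,0.099,0.1515],"dr":[0,7.2,0],"hand":-1}]';python3 -m crank '[{"linear":[0,0,0],"dr":[0,0,0],"hand":-1},{"linear":[0,0,0],"dr":[0,0,0],"hand":-1},{"linear":[0,0,0],"dr":[0,0,0],"hand":-1},{"linear":[0,0,0],"dr":[0,0,0],"hand":-1},{"linear":[0,0,0],"dr":[0,0,0],"hand":-1}]';python3 snap.py w12; python3 plan.py ".6295 -.103 .011 -.03";  python3 - <<'E'
import cv2
cv2.imwrite("pics/w12c.png",cv2.resize(cv2.imread("pics/w12.png"),(640,480)))
E
```

```text
t: 23.37
eef_pos: [0.6253, -0.1054, 0.0955]
tool_rot: [0.49, -0.494, 0.51, -0.506]
contact_force: [-1.1, -0.3, -1.3]
gripper_width: 0.447
t: 23.78
eef_pos: [0.6313, -0.1035, 0.1031]
tool_rot: [-0.493, 0.492, -0.507, 0.509]
contact_force: [0.4, -0.1, -0.7]
gripper_width: 0.456
w12 [ 0.6313 -0.1035  0.1031] [ 0.4 -0.1 -0.7] 23.7833
now [ 0.6311 -0.1033  0.1028] err [-0.16, -1.73, 0.03] t 23.8 F [ 0.6 -0.5 -0.3] w 0.455
.6295 -.103 .011 -.03 -> [-0.0003, 0.0918, -0.0018] [-0.16, -0.01, 0.03] rows>= 3
```

View pics/w12c.png

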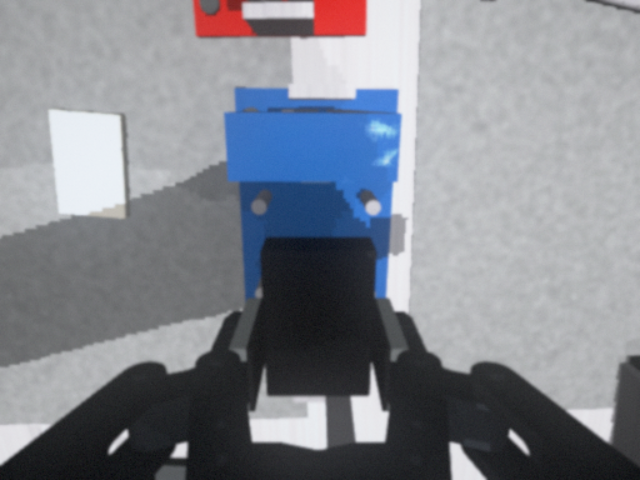

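The black packer is centred between the blue pins at 260,205 and 372,206. Placing it.

```bash
python3 -m crank '[{"linear":[0,0.06,-0.0015],"dr":[0,0,0],"hand":-1},{"linear":[0,0.06,-0.0015],"dr":[0,0,0],"hand":-1},{"linear":[0,0.0915,-0.0015],"dr":[0,0,0],"hand":-1},{"linear":[0,0.0915,-0.0015],"dr":[0,0,0],"hand":-1},{"linear":[0,0.0915,-0.0015],"dr":[0,0,0],"hand":-1}]'; python3 -m crank '[{"linear":[0,0,0],"dr":[0,0,0],"hand":0.6},{"linear":[0,0,0],"dr":[0,0,0],"hand":0.6},{"linear":[0,0,0],"dr":[0,0,0],"hand":0.6},{"linear":[0,0,0],"dr":[0,0,0],"hand":0.6},{"linear":[0,-0.19,0],"dr":[0,0,0],"hand":0.6},{"linear":[0,-0.19,0],"dr":[0,0,0],"hand":0.6},{"linear":[0,-0.19,0],"dr":[0,0,0],"hand":0.6},{"linear":[0,-0.19,0],"dr":[0,0,0],"hand":0.6},{"linear":[0,-0.19,0],"dr":[0,0,0],"hand":0.6},{"linear":[0,-0.19,0],"dr":[0,0,0],"hand":0.6}]'; python3 -m crank '[{"linear":[0,0,0],"dr":[0,0,0],"hand":0.6},{"linear":[0,0,0],"dr":[0,0,0],"hand":0.6},{"linear":[0,0,0],"dr":[0,0,0],"hand":0.6},{"linear":[0,0,0],"dr":[0,0,0],"hand":0.6}]';python3 snap.py w13;python3 ofit.py w13 black .629 -.103 6 16; python3 - <<'E'
from h import *
d=np.load("pics/w12.npz");C=cam("wrist",(d["R"],d["p"]))
c=np.array([unproj(C,np.array(u)*.8,.008)[:2] for u in((50,110),(124,114),(127,216),(59,212))]);print(c.round(4),c.mean(0),np.degrees(np.arctan2(c[1,1]-c[0,1],c[1,0]-c[0,0])))
E
python3 plan.py ".489 -.043 .2 -.03" ".489 -.043 .12 -.03"
```

```text
t: 24.25
eef_pos: [0.6287, -0.103, 0.0094]
tool_rot: [0.492, -0.493, 0.508, -0.507]
contact_force: [-0.2, 0.6, -0.7]
gripper_width: 0.452
t: 25.08
eef_pos: [0.6322, -0.1028, 0.2069]
tool_rot: [-0.495, 0.49, -0.504, 0.511]
contact_force: [-0.1, -0.6, 0.5]
gripper_width: 0.798
t: 25.42
eef_pos: [0.6277, -0.1032, 0.1979]
tool_rot: [0.492, -0.493, 0.508, -0.507]
contact_force: [-0.1, -0.0, 0.8]
gripper_width: 0.797
w13 [ 0.6277 -0.1032  0.1979] [-0.1 -0.   0.8] 25.4167
black 2570.0 [ 0.6276 -0.1025 -0.0387] 0.035
[[ 0.4848 -0.0231]
 [ 0.5254 -0.0267]
 [ 0.5173 -0.0846]
 [ 0.4772 -0.0808]] [ 0.50116717 -0.05377601] -5.047271481992093
now [ 0.6279 -0.1031  0.1981] err [0.14, -1.71, -0.02] t 25.5 F [ 0.3 -0.6 -0.3] w 0.8
.489 -.043 .2 -.03 -> [-0.0559, -0.0015, -0.1406] [0.14, 0.01, -0.02] rows>= 4
.489 -.043 .12 -.03 -> [0.0, 0.08, 0.0] [0.0, 0.0, 0.0] rows>= 2
```

White packer 2 was knocked; it is now at about (0.501, -0.054), yaw about -0.11. Going there and refining.

```bash
python3 plan.py ".501 -.054 .2 -.11"; python3 -m crank '[{"linear":[-0.049,0,-0.125],"dr":[0,4.5,0],"hand":0.6},{"linear":[-0.049,0,-0.125],"dr":[0,4.5,0],"hand":0.6},{"linear":[-0.049,0,-0.125],"dr":[0,4.5,0],"hand":0.6},{"linear":[-0.049,0,-0.125],"dr":[0,4.5,0],"hand":0.6},{"linear":[-0.049,0,-0.125],"dr":[0,4.5,0],"hand":0.6},{"linear":[-0.049,0.08,-0.125],"dr":[0,4.5,0],"hand":0.6},{"linear":[-0.049,0.08,-0.125],"dr":[0,4.5,0],"hand":0.6},{"linear":[-0.049,0.08,-0.125],"dr":[0,4.5,0],"hand":0.6}]';python3 -m crank '[{"linear":[0,0,0],"dr":[0,0,0],"hand":0.6},{"linear":[0,0,0],"dr":[0,0,0],"hand":0.6},{"linear":[0,0,0],"dr":[0,0,0],"hand":0.6},{"linear":[0,0,0],"dr":[0,0,0],"hand":0.6},{"linear":[0,0,0],"dr":[0,0,0],"hand":0.6}]'; python3 snap.py w14;python3 ofit.py w14 white .501 -.054 0 8;python3 plan.py ".501 -.054 .002 -.11"
```

```text
now [ 0.6279 -0.1031  0.1981] err [0.14, -1.71, -0.02] t 25.5 F [ 0.3 -0.6 -0.3] w 0.8
.501 -.054 .2 -.11 -> [-0.0453, -0.0016, -0.1283] [0.14, 4.59, -0.01] rows>= 4
t: 26.13
eef_pos: [0.5015, -0.0512, 0.1136]
tool_rot: [0.47, -0.474, 0.529, -0.524]
contact_force: [-1.7, -0.0, -1.3]
gripper_width: 0.803
t: 26.55
eef_pos: [0.5063, -0.0505, 0.121]
tool_rot: [-0.473, 0.471, -0.526, 0.527]
contact_force: [0.3, -0.1, -1.2]
gripper_width: 0.8
w14 [ 0.5063 -0.0505  0.121 ] [ 0.3 -0.1 -1.2] 26.55
white 3412.0 [ 0.4993 -0.0558 -0.111 ] 0.054
now [ 0.506  -0.0505  0.1208] err [-0.13, -6.23, 0.02] t 26.6 F [-0.3  0.4  0.1] w 0.8
.501 -.054 .002 -.11 -> [0.0039, 0.1188, -0.0049] [-0.13, 0.07, 0.02] rows>= 3
```

```bash
python3 -m crank '[{"linear":[0.005,0.08,-0.006],"dr":[0,0,0],"hand":0.6},{"linear":[0.005,0.08,-0.006],"dr":[0,0,0],"hand":0.6},{"linear":[0.005,0.08,-0.006],"dr":[0,0,0],"hand":0.6},{"linear":[0.005,0.1188,-0.006],"dr":[0,0,0],"hand":0.6},{"linear":[0.005,0.1188,-0.006],"dr":[0,0,0],"hand":0.6},{"linear":[0.005,0.1188,-0.006],"dr":[0,0,0],"hand":0.6}]';python3 -m crank '[{"linear":[0,0,0],"dr":[0,0,0],"hand":-1},{"linear":[0,0,0],"dr":[0,0,0],"hand":-1},{"linear":[0,0,0],"dr":[0,0,0],"hand":-1},{"linear":[0,0,0],"dr":[0,0,0],"hand":-1},{"linear":[0,0,0],"dr":[0,0,0],"hand":-1},{"linear":[0,0,0],"dr":[0,0,0],"hand":-1},{"linear":[0,-0.2,0],"dr":[0,0,0],"hand":-1},{"linear":[0,-0.2,0],"dr":[0,0,0],"hand":-1},{"linear":[0,-0.2,0],"dr":[0,0,0],"hand":-1},{"linear":[0,-0.2,0],"dr":[0,0,0],"hand":-1}]' 40;python3 -m crank '[{"linear":[0,-0.03,0],"dr":[0,0,0],"hand":-1},{"linear":[0,-0.03,0],"dr":[0,0,0],"hand":-1},{"linear":[0,-0.03,0],"dr":[0,0,0],"hand":-1},{"linear":[0,-0.03,0],"dr":[0,0,0],"hand":-1},{"linear":[0,-0.03,0],"dr":[0,0,0],"hand":-1}]'; python3 plan.py ".6285 -.103 .2 -.03" ".6285 -.103 .1 -.03"
```

```text
t: 27.1
eef_pos: [0.4982, -0.0544, 0.0012]
tool_rot: [0.472, -0.473, 0.527, -0.526]
contact_force: [0.9, 0.2, 0.5]
gripper_width: 0.8
t: 27.93
eef_pos: [0.4983, -0.0544, 0.1707]
tool_rot: [-0.473, 0.472, -0.526, 0.527]
contact_force: [0.9, -0.7, -0.3]
gripper_width: 0.445
t: 28.35
eef_pos: [0.4976, -0.0549, 0.1966]
tool_rot: [0.472, -0.473, 0.527, -0.526]
contact_force: [-0.6, -0.1, -0.1]
gripper_width: 0.441
now [ 0.4976 -0.0549  0.1966] err [0.11, -6.22, 0.01] t 28.4 F [-0.6 -0.1 -0.1] w 0.441
.6285 -.103 .2 -.03 -> [0.0337, -0.0037, 0.1354] [0.11, -4.5, 0.02] rows>= 4
.6285 -.103 .1 -.03 -> [0.0, 0.1, 0.0] [0.0, 0.0, 0.0] rows>= 3
```

```bash
python3 -m crank '[{"linear":[0.0337,-0.004,0.1354],"dr":[0,-4.5,0],"hand":-1},{"linear":[0.0337,-0.004,0.1354],"dr":[0,-4.5,0],"hand":-1},{"linear":[0.0337,-0.004,0.1354],"dr":[0,-4.5,0],"hand":-1},{"linear":[0.0337,-0.004,0.1354],"dr":[0,-4.5,0],"hand":-1},{"linear":[0.0337,-0.004,0.1354],"dr":[0,-4.5,0],"hand":-1},{"linear":[0.0337,0.1,0.1354],"dr":[0,-4.5,0],"hand":-1},{"linear":[0.0337,0.1,0.1354],"dr":[0,-4.5,0],"hand":-1},{"linear":[0.0337,0.1,0.1354],"dr":[0,-4.5,0],"hand":-1},{"linear":[0.0337,0.1,0.1354],"dr":[0,-4.5,0],"hand":-1}]';python3 -m crank '[{"linear":[0,0,0],"dr":[0,0,0],"hand":-1},{"linear":[0,0,0],"dr":[0,0,0],"hand":-1},{"linear":[0,0,0],"dr":[0,0,0],"hand":-1},{"linear":[0,0,0],"dr":[0,0,0],"hand":-1},{"linear":[0,0,0],"dr":[0,0,0],"hand":-1}]'; python3 plan.py ".6285 -.103 .0245 -.03"
```

```text
t: 29.1
eef_pos: [0.6238, -0.1022, 0.0906]
tool_rot: [0.49, -0.496, 0.511, -0.504]
contact_force: [-1.0, 0.1, -0.8]
gripper_width: 0.446
t: 29.52
eef_pos: [0.6304, -0.1029, 0.099]
tool_rot: [-0.493, 0.492, -0.507, 0.508]
contact_force: [-0.1, -0.0, 0.3]
gripper_width: 0.447
now [ 0.6304 -0.1029  0.099 ] err [-0.14, -1.72, 0.03] t 29.5 F [-0.1 -0.   0.3] w 0.447
.6285 -.103 .0245 -.03 -> [0.0001, 0.0745, -0.0021] [-0.14, -0.01, 0.03] rows>= 2
```

```bash
python3 -m crank '[{"linear":[0,0.05,-0.001],"dr":[0,0,0],"hand":-1},{"linear":[0,0.05,-0.001],"dr":[0,0,0],"hand":-1},{"linear":[0,0.074,-0.001],"dr":[0,0,0],"hand":-1},{"linear":[0,0.074,-0.001],"dr":[0,0,0],"hand":-1},{"linear":[0,0.074,-0.001],"dr":[0,0,0],"hand":-1}]'; python3 -m crank '[{"linear":[0,0,0],"dr":[0,0,0],"hand":0.6},{"linear":[0,0,0],"dr":[0,0,0],"hand":0.6},{"linear":[0,0,0],"dr":[0,0,0],"hand":0.6},{"linear":[0,0,0],"dr":[0,0,0],"hand":0.6},{"linear":[0,-0.175,0],"dr":[0,0,0],"hand":0.6},{"linear":[0,-0.175,0],"dr":[0,0,0],"hand":0.6},{"linear":[0,-0.175,0],"dr":[0,0,0],"hand":0.6},{"linear":[0,-0.175,0],"dr":[0,0,0],"hand":0.6},{"linear":[0,-0.175,0],"dr":[0,0,0],"hand":0.6},{"linear":[0,-0.175,0],"dr":[0,0,0],"hand":0.6}]'; python3 -m crank '[{"linear":[0,0,0],"dr":[0,0,0],"hand":0.6},{"linear":[0,0,0],"dr":[0,0,0],"hand":0.6},{"linear":[0,0,0],"dr":[0,0,0],"hand":0.6},{"linear":[0,0,0],"dr":[0,0,0],"hand":0.6}]';python3 snap.py w15;python3 ofit.py w15 white .628 -.103 22 8;python3 plan.py ".4687 .1727 .2 .1" ".4687 .1727 .12 .1"
```

```text
t: 29.93
eef_pos: [0.6285, -0.1028, 0.0236]
tool_rot: [0.492, -0.493, 0.508, -0.507]
contact_force: [-0.3, -0.1, -0.3]
gripper_width: 0.448
t: 30.77
eef_pos: [0.6311, -0.1027, 0.2032]
tool_rot: [-0.494, 0.491, -0.505, 0.51]
contact_force: [1.3, 0.7, -0.3]
gripper_width: 0.798
t: 31.1
eef_pos: [0.6277, -0.1028, 0.1967]
tool_rot: [0.492, -0.493, 0.508, -0.507]
contact_force: [-0.4, -0.6, -1.0]
gripper_width: 0.801
w15 [ 0.6277 -0.1028  0.1967] [-0.4 -0.6 -1. ] 31.1
white 2588.0 [ 0.6273 -0.1032 -0.0305] 0.027
now [ 0.6279 -0.1028  0.197 ] err [0.14, -1.71, -0.03] t 31.1 F [-0.8 -0.3  0.6] w 0.803
.4687 .1727 .2 .1 -> [-0.2706, -0.0025, -0.1673] [0.13, -7.44, -0.03] rows>= 8
.4687 .1727 .12 .1 -> [0.0, 0.08, 0.0] [0.0, 0.0, 0.0] rows>= 2
```

```bash
python3 -m crank '[{"linear":[-0.2706,0,-0.1673],"dr":[0,-7.44,0],"hand":0.6},{"linear":[-0.2706,0,-0.1673],"dr":[0,-7.44,0],"hand":0.6},{"linear":[-0.2706,0,-0.1673],"dr":[0,-7.44,0],"hand":0.6},{"linear":[-0.2706,0,-0.1673],"dr":[0,-7.44,0],"hand":0.6},{"linear":[-0.2706,0,-0.1673],"dr":[0,-7.44,0],"hand":0.6},{"linear":[-0.2706,0,-0.1673],"dr":[0,-7.44,0],"hand":0.6},{"linear":[-0.2706,0,-0.1673],"dr":[0,-7.44,0],"hand":0.6},{"linear":[-0.2706,0.076,-0.1673],"dr":[0,-7.44,0],"hand":0.6},{"linear":[-0.2706,0.076,-0.1673],"dr":[0,-7.44,0],"hand":0.6},{"linear":[-0.2706,0.076,-0.1673],"dr":[0,-7.44,0],"hand":0.6}]';python3 -m crank '[{"linear":[0,0,0],"dr":[0,0,0],"hand":0.6},{"linear":[0,0,0],"dr":[0,0,0],"hand":0.6},{"linear":[0,0,0],"dr":[0,0,0],"hand":0.6},{"linear":[0,0,0],"dr":[0,0,0],"hand":0.6},{"linear":[0,0,0],"dr":[0,0,0],"hand":0.6}]'; python3 snap.py w16;python3 ofit.py w16 black .4687 .1727 0 16;python3 plan.py ".4687 .1727 .005 .1"
```

```text
t: 31.98
eef_pos: [0.464, 0.1734, 0.1171]
tool_rot: [-0.523, 0.528, -0.475, 0.471]
contact_force: [-0.6, -0.6, -0.9]
gripper_width: 0.801
t: 32.4
eef_pos: [0.4708, 0.1722, 0.1236]
tool_rot: [0.525, -0.523, 0.474, -0.475]
contact_force: [0.2, 0.3, -0.6]
gripper_width: 0.8
w16 [0.4708 0.1722 0.1236] [ 0.2  0.3 -0.6] 32.4
black 3840.0 [0.4682 0.1726 0.0967] 0.017
now [0.4705 0.1722 0.1234] err [-0.11, 5.63, -0.01] t 32.5 F [ 0.5  0.6 -0. ] w 0.805
.4687 .1727 .005 .1 -> [-0.0006, 0.1184, -0.002] [-0.11, -0.1, -0.0] rows>= 3
```

```bash
python3 -m crank '[{"linear":[0,0.08,-0.002],"dr":[0,0,0],"hand":0.6},{"linear":[0,0.08,-0.002],"dr":[0,0,0],"hand":0.6},{"linear":[0,0.118,-0.002],"dr":[0,0,0],"hand":0.6},{"linear":[0,0.118,-0.002],"dr":[0,0,0],"hand":0.6},{"linear":[0,0.118,-0.002],"dr":[0,0,0],"hand":0.6},{"linear":[0,0.118,-0.002],"dr":[0,0,0],"hand":-1},{"linear":[0,0.118,-0.002],"dr":[0,0,0],"hand":-1},{"linear":[0,0.118,-0.002],"dr":[0,0,0],"hand":-1},{"linear":[0,0.118,-0.002],"dr":[0,0,0],"hand":-1},{"linear":[0,0.118,-0.002],"dr":[0,0,0],"hand":-1}]' 40;python3 -m crank '[{"linear":[0,-0.12,0],"dr":[0,0,0],"hand":-1},{"linear":[0,-0.12,0],"dr":[0,0,0],"hand":-1},{"linear":[0,-0.12,0],"dr":[0,0,0],"hand":-1},{"linear":[-0.1715,-0.12,-0.016],"dr":[0,0,0],"hand":-1},{"linear":[-0.1715,-0.12,-0.016],"dr":[0,0,0],"hand":-1},{"linear":[-0.1715,-0.12,-0.016],"dr":[0,0,0],"hand":-1},{"linear":[-0.1715,-0.12,-0.016],"dr":[0,0,0],"hand":-1},{"linear":[-0.1715,-0.12,-0.016],"dr":[0,0,0],"hand":-1},{"linear":[-0.1715,-0.12,-0.016],"dr":[0,0,0],"hand":-1},{"linear":[-0.1715,-0.12,-0.016],"dr":[0,0,0],"hand":-1}]';python3 -m crank '[{"linear":[0,0.1,0],"dr":[0,0,0],"hand":-1},{"linear":[0,0.1,0],"dr":[0,0,0],"hand":-1},{"linear":[0,0.1,0],"dr":[0,0,0],"hand":-1},{"linear":[0,0.1,0],"dr":[0,0,0],"hand":-1},{"linear":[0,0.1,0],"dr":[0,0,0],"hand":-1}]';python3 -m crank '[{"linear":[0,0,0],"dr":[0,0,0],"hand":0.3},{"linear":[0,0,0],"dr":[0,0,0],"hand":0.3},{"linear":[0,0,0],"dr":[0,0,0],"hand":0.3},{"linear":[0,0,0],"dr":[0,0,0],"hand":0.3},{"linear":[0,-0.22,0],"dr":[0,0,0],"hand":0.3},{"linear":[0,-0.22,0],"dr":[0,0,0],"hand":0.3},{"linear":[0,-0.22,0],"dr":[0,0,0],"hand":0.3},{"linear":[0,-0.22,0],"dr":[0,0,0],"hand":0.3},{"linear":[0,-0.22,0],"dr":[0,0,0],"hand":0.3},{"linear":[0,-0.22,0],"dr":[0,0,0],"hand":0.3}]';python3 -m crank '[{"linear":[0,0,0],"dr":[0,0,0],"hand":0.3},{"linear":[0,0,0],"dr":[0,0,0],"hand":0.3},{"linear":[0,0,0],"dr":[0,0,0],"hand":0.3},{"linear":[0,0,0],"dr":[0,0,0],"hand":0.3}]'; python3 snap.py w17;python3 ofit.py w17 black .436 .342 4 16; python3 plan.py ".46 -.28 .28 0"
```

```text
t: 33.28
eef_pos: [0.4694, 0.1732, 0.0071]
tool_rot: [0.526, -0.523, 0.474, -0.475]
contact_force: [-1.1, -0.9, 6.3]
gripper_width: 0.457
t: 34.12
eef_pos: [0.4346, 0.3418, 0.1257]
tool_rot: [0.525, -0.524, 0.474, -0.474]
contact_force: [0.4, -0.3, -0.9]
gripper_width: 0.452
t: 34.53
eef_pos: [0.435, 0.3398, 0.0246]
tool_rot: [-0.523, 0.524, -0.475, 0.475]
contact_force: [0.0, 1.0, -0.3]
gripper_width: 0.451
t: 35.37
eef_pos: [0.436, 0.3443, 0.2517]
tool_rot: [0.528, -0.521, 0.474, -0.475]
contact_force: [0.2, 1.0, -0.3]
gripper_width: 0.65
t: 35.7
eef_pos: [0.4338, 0.3406, 0.2427]
tool_rot: [-0.523, 0.525, -0.475, 0.474]
contact_force: [-0.9, -0.2, -0.1]
gripper_width: 0.65
w17 [0.4338 0.3406 0.2427] [-0.9 -0.2 -0.1] 35.7
black 1992.0 [0.4346 0.3415 0.0856] 0.012
now [0.4339 0.3407 0.2427] err [0.15, 5.73, 0.09] t 35.8 F [ 0.1  0.4 -0. ] w 0.654
.46 -.28 .28 0 -> [0.6203, -0.0362, -0.036] [0.15, 5.73, 0.09] rows>= 15
```

Spare is in the tray (residual 0.012). Next I measure the stands precisely from the existing frames and go look at the rack.

```bash
cat > sfit.py <<'E'
from h import *
def silst(C,p):
    P=sil(C,[box(-45,45,-85,85,0,6)],p,4,[box(5.5,17,60,74,6,150),box(5.5,17,-74,-60,6,150)])
    return np.maximum(P,sil(C,STAND[1:],p))
def sfit(n,c,p0):
    d=np.load(f"pics/{n}.npz");C=cam("wrist",(d["R"],d["p"]));im=cv2.imread(f"pics/{n}.png")
    h=cv2.cvtColor(im,cv2.COLOR_BGR2HSV).astype(int)
    m=hsvmask(im,c)
    if c=="green": m=((abs(h[...,0]-72)<18)&(h[...,1]>60)&(h[...,2]>25)).astype(float)
    m=cv2.morphologyEx(m,cv2.MORPH_CLOSE,np.ones((5,5)))
    near_=cv2.dilate(silst(C,p0),np.ones((31,31)))>0
    w=near_*1.;w[cv2.dilate(sil(C,[box(-34,34,-40,40,6,40)],p0),np.ones((3,3)))>0]=0
    w[sil(C,[box(3,22,55,79,5,150),box(3,22,-79,-55,5,150),box(-20,5,-76,-52,5,45),box(-20,5,52,76,5,45)],p0)>0]=0
    w[cv2.dilate(sil(C,STAND[1:],p0),np.ones((9,9)))>0]=1
    w[235:]=0
    for _ in(0,1):
        def f(p): s=silst(C,p);return (np.abs(s-m)*w).sum()/(s*w).sum()
        p=np.array(p0)
        for sc in(.008,.002):
            r=minimize(f,p,method="Nelder-Mead",options=dict(initial_simplex=np.vstack([p]+[p+e for e in np.diag([sc,sc,sc*6])]),xatol=2e-5,fatol=1e-6,maxiter=200));p=r.x
    return p.round(4),round(r.fun,3)
for n,c,p0 in(("w5","green",[.599,.2955,-.012]),("w2","green",[.599,.2955,-.012]),("w8","red",[.6155,.096,-.022]),("w10","red",[.6155,.096,-.022]),("w13","blue",[.628,-.103,-.033]),("w15","blue",[.628,-.103,-.033])): print(n,c,*sfit(n,c,p0))
E
python3 sfit.py; python3 plan.py ".485 -.36 .28 0"
python3 -m crank '[{"linear":[0.4,-0.036,0],"dr":[0,5.7,0],"hand":0.3},{"linear":[0.4,-0.036,0],"dr":[0,5.7,0],"hand":0.3},{"linear":[0.4,-0.036,0],"dr":[0,5.7,0],"hand":0.3},{"linear":[0.4,-0.036,0],"dr":[0,5.7,0],"hand":0.3},{"linear":[0.4,-0.036,0],"dr":[0,5.7,0],"hand":0.3},{"linear":[0.4,-0.036,0],"dr":[0,5.7,0],"hand":0.3},{"linear":[0.4,-0.036,0],"dr":[0,5.7,0],"hand":0.3},{"linear":[0.4,-0.036,0],"dr":[0,5.7,0],"hand":0.3},{"linear":[0.4,-0.036,0],"dr":[0,5.7,0],"hand":0.3},{"linear":[0.4,-0.036,0],"dr":[0,5.7,0],"hand":0.3}]';  python3 plan.py ".485 -.36 .28 0"
```

```text
w5 green [ 0.5987  0.2932 -0.0173] 0.18
w2 green [ 0.5998  0.2934 -0.0132] 0.149
w8 red [ 0.6162  0.0948 -0.0328] 0.127
w10 red [ 0.6159  0.0948 -0.034 ] 0.134
w13 blue [ 0.6288 -0.1025 -0.0518] 0.14
w15 blue [ 0.6282 -0.1023 -0.036 ] 0.151
now [0.4339 0.3407 0.2427] err [0.15, 5.73, 0.09] t 35.8 F [ 0.1  0.4 -0. ] w 0.654
.485 -.36 .28 0 -> [0.7024, -0.0362, -0.0191] [0.15, 5.73, 0.09] rows>= 17
t: 36.58
eef_pos: [0.4737, -0.0613, 0.2796]
tool_rot: [0.498, -0.5, 0.501, -0.501]
contact_force: [0.4, -0.3, -0.3]
gripper_width: 0.652
now [ 0.4737 -0.0613  0.2796] err [0.1, -0.22, 0.05] t 36.6 F [ 0.4 -0.3 -0.3] w 0.652
.485 -.36 .28 0 -> [0.2987, -0.0001, 0.0125] [0.1, -0.22, 0.05] rows>= 8
```

```bash
cat > efit.py <<'E'
from h import *
def efit(n,c,p0):
    d=np.load(f"pics/{n}.npz");C=cam("wrist",(d["R"],d["p"]));im=cv2.imread(f"pics/{n}.png").astype(float)
    b=dict(red=2,green=1,blue=0)[c];o=[i for i in range(3) if i!=b]
    g=cv2.GaussianBlur(im[...,b]-im[...,o].mean(2),(0,0),1)
    out=[];ca,sa=np.cos(p0[2]),np.sin(p0[2])
    for sx in(-1,1):
        P=[]
        for y in np.arange(-.08,.081,.002):
            xs=np.arange(.037,.053,.0002)*sx
            X=np.c_[p0[0]+ca*xs-sa*y,p0[1]+sa*xs+ca*y,np.full(len(xs),.006)]
            u=proj(C,X)
            if u.min()<2 or u[:,1].max()>232 or u[:,0].max()>508: continue
            v=cv2.remap(g,u[:,0].astype(np.float32)[None],u[:,1].astype(np.float32)[None],1)[0]
            dv=-np.gradient(v)
            k=dv.argmax()
            if v[:15].mean()-v[-15:].mean()<25: continue
            P.append((y,xs[k]))
        P=np.array(P);q=np.array([0,sx*.045])
        for t in(.006,.003,.0012):
            k=abs(P[:,1]-np.polyval(q,P[:,0]))<t;q=np.polyfit(P[k,0],P[k,1],1)
        out.append((q[1]*1000,-q[0],k.sum(),np.std(P[k,1]-np.polyval(q,P[k,0]))*1000))
    return np.round(out,3).tolist()
if __name__=="__main__":
    for n,c,p0 in(("w5","green",[.599,.2935,-.013]),("w2","green",[.599,.2935,-.013]),("w8","red",[.616,.095,-.03]),("w10","red",[.616,.095,-.03]),("w13","blue",[.628,-.103,-.033]),("w15","blue",[.628,-.103,-.033])): print(n,c,p0,efit(n,c,p0))
E
python3 efit.py
python3 -m crank '[{"linear":[0.2987,0,0.0125],"dr":[0,-0.2,0],"hand":0.3},{"linear":[0.2987,0,0.0125],"dr":[0,-0.2,0],"hand":0.3},{"linear":[0.2987,0,0.0125],"dr":[0,-0.2,0],"hand":0.3},{"linear":[0.2987,0,0.0125],"dr":[0,-0.2,0],"hand":0.3},{"linear":[0.2987,0,0.0125],"dr":[0,-0.2,0],"hand":0.3},{"linear":[0.2987,0,0.0125],"dr":[0,-0.2,0],"hand":0.3},{"linear":[0.2987,0,0.0125],"dr":[0,-0.2,0],"hand":0.3},{"linear":[0.2987,0,0.0125],"dr":[0,-0.2,0],"hand":0.3},{"linear":[0.2987,0,0.0125],"dr":[0,-0.2,0],"hand":0.3},{"linear":[0.2987,0,0.0125],"dr":[0,-0.2,0],"hand":0.3}]';python3 -m crank '[{"linear":[0,0,0],"dr":[0,0,0],"hand":0.3},{"linear":[0,0,0],"dr":[0,0,0],"hand":0.3},{"linear":[0,0,0],"dr":[0,0,0],"hand":0.3},{"linear":[0,0,0],"dr":[0,0,0],"hand":0.3},{"linear":[0,0,0],"dr":[0,0,0],"hand":0.3}]'; python3 snap.py r1; python3 - <<'E'
import cv2
cv2.imwrite("pics/r1b.png",cv2.resize(cv2.imread("pics/r1.png"),(640,480)))
E
```

```text
w5 green [0.599, 0.2935, -0.013] [[-44.379, 0.002, 12.0, 0.356], [44.609, -0.001, 66.0, 0.382]]
w2 green [0.599, 0.2935, -0.013] [[-43.972, 0.008, 64.0, 0.465], [44.741, -0.0, 70.0, 0.454]]
w8 red [0.616, 0.095, -0.03] [[-44.764, 0.006, 75.0, 0.355], [44.54, 0.005, 78.0, 0.415]]
w10 red [0.616, 0.095, -0.03] [[-44.819, 0.004, 74.0, 0.392], [44.599, 0.005, 78.0, 0.369]]
w13 blue [0.628, -0.103, -0.033] [[-44.035, -0.005, 74.0, 0.362], [45.295, -0.006, 79.0, 0.361]]
w15 blue [0.628, -0.103, -0.033] [[-44.075, -0.005, 74.0, 0.38], [45.408, -0.005, 79.0, 0.381]]
t: 37.42
eef_pos: [0.4866, -0.3548, 0.2789]
tool_rot: [0.501, -0.501, 0.5, -0.498]
contact_force: [0.4, 0.9, 0.1]
gripper_width: 0.648
t: 37.83
eef_pos: [0.4871, -0.3546, 0.2807]
tool_rot: [-0.501, 0.501, -0.499, 0.499]
contact_force: [0.0, 0.3, -0.7]
gripper_width: 0.648
r1 [ 0.4871 -0.3546  0.2807] [ 0.   0.3 -0.7] 37.8333
```

View pics/r1b.png

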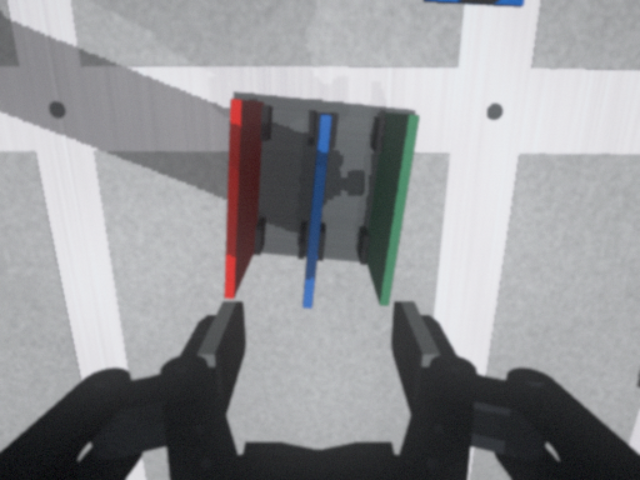

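The rack view shows the panels' top edges: red 236,100 to 231,297, blue 325,115 to 308,306, green 413,115 to 385,304.

```bash
python3 - <<'E'
from h import *
d=np.load("pics/r1.npz");C=cam("wrist",(d["R"],d["p"]));im=cv2.imread("pics/r1.png")
for c,z,a,b in(("red",.128,(236.5,100),(231,297)),("blue",.124,(325,115),(308,306)),("green",.120,(413,115),(385,304))):
    A,B=[unproj(C,np.array(u)*.8,z)[:2] for u in(a,b)];print(c,A.round(4),B.round(4),((A+B)/2).round(4),"len",np.linalg.norm(A-B).round(4),"yaw",np.arctan2(-(A-B)[0],(A-B)[1]).round(4))
    m=near(hsvmask(im,c),proj(C,[[*(A+B)/2,.07]])[0],110);print(m.sum(),*fit([(C,m)],[*((A+B)/2),-.05],[box(-4,4,-75,75,8,z*1000)]))
E
python3 plan.py
```

```text
red [ 0.4302 -0.2732] [ 0.4178 -0.4201] [ 0.424  -0.3466] len 0.1475 yaw -0.0843
2620.0 [ 0.4224691  -0.34643041 -0.10871752] 0.308838485151009
blue [ 0.4905 -0.2828] [ 0.4782 -0.4297] [ 0.4843 -0.3563] len 0.1474 yaw -0.0836
1320.0 [ 0.48413125 -0.35753677 -0.09087803] 0.13764470996099798
green [ 0.5526 -0.2826] [ 0.5406 -0.4298] [ 0.5466 -0.3562] len 0.1477 yaw -0.0816
1198.0 [ 0.54668929 -0.35738937 -0.06427066] 0.6867918682572316
now [ 0.4871 -0.3548  0.2807] err [-0.01, 0.26, 0.02] t 37.9 F [ 0.6  0.3 -0.3] w 0.652
```

```bash
cat > ins.py <<'E'
# ins.py stand L seat_mm : waypoints for insertion, TCP frame
import sys;from h import *
ST=dict(green=(.6004,.2933,-.0125),red=(.6171,.0948,-.025),blue=(.6298,-.1024,-.038))
def wp(st,L,S,xe,th,d=0,up=0):
    s=ST[st] if isinstance(st,str) else st;t=np.radians(th)
    ze=S/1000+.004*np.sin(t)+up
    x=xe-(L+d)*np.sin(t);z=ze+(L+d)*np.cos(t)
    return goal(1,s[0]+np.cos(s[2])*x,s[1]+np.sin(s[2])*x,z,s[2],t)
if __name__=="__main__":
    st=sys.argv[1];L,S=map(float,sys.argv[2:4])
    b=tool()[:2];A=wp(st,L,S,0,16,.15,.002)
    up=goal(1,*b[1]);print("now",b[1].round(4),"-> pre",A[1].round(4),rel(A,b))
    print("along y by .15 then swing rows from inserted pose:")
    B=wp(st,L,S,0,16,0,.001)
    for th in(12,8,4,0): print(th,rel(wp(st,L,S,.0005,th,0,.0008),B))
    if len(sys.argv)>4: # from the measured pose now to inserted / swing
        print("now->inserted",rel(B,b))
        for th in(12,8,4,0): print("now->",th,rel(wp(st,L,S,.0005,th,0,.0008),b))
E
python3 plan.py ".4252 -.3466 .17 -.083" ".4252 -.3466 .098 -.083" ".4252 -.3466 .29 -.083"; python3 ins.py red .09 26
```

```text
now [ 0.4871 -0.3548  0.2807] err [-0.01, 0.26, 0.02] t 37.9 F [ 0.6  0.3 -0.3] w 0.652
.4252 -.3466 .17 -.083 -> [-0.0085, 0.1106, -0.0619] [-0.01, 5.01, 0.02] rows>= 4
.4252 -.3466 .098 -.083 -> [0.0, 0.072, 0.0] [0.0, 0.0, 0.0] rows>= 2
.4252 -.3466 .29 -.083 -> [0.0, -0.192, 0.0] [0.0, 0.0, 0.0] rows>= 5
now [ 0.4871 -0.3548  0.2807] -> pre [0.551  0.0965 0.2598] ([-0.451, 0.0207, 0.0659], [15.99, 1.68, -0.22])
along y by .15 then swing rows from inserted pose:
12 ([0.0, 0.0008, 0.0066], [-4.0, 0.0, -0.0])
8 ([-0.0, 0.0017, 0.0128], [-8.0, -0.0, 0.0])
4 ([0.0, 0.0031, 0.0189], [-12.0, 0.0, -0.0])
0 ([0.0, 0.0049, 0.0249], [-16.0, 0.0, -0.0])
```

```bash
python3 -m crank '[{"linear":[-0.0085,0.03,-0.0619],"dr":[0,5,0],"hand":0},{"linear":[-0.0085,0.1106,-0.0619],"dr":[0,5,0],"hand":0},{"linear":[-0.0085,0.1106,-0.0619],"dr":[0,5,0],"hand":0},{"linear":[-0.0085,0.1106,-0.0619],"dr":[0,5,0],"hand":0},{"linear":[-0.0085,0.1106,-0.0619],"dr":[0,5,0],"hand":0},{"linear":[-0.0085,0.1106,-0.0619],"dr":[0,5,0],"hand":0},{"linear":[-0.0085,0.1106,-0.0619],"dr":[0,5,0],"hand":0},{"linear":[-0.0085,0.1106,-0.0619],"dr":[0,5,0],"hand":0},{"linear":[-0.0085,0.1106,-0.0619],"dr":[0,5,0],"hand":0}]'; python3 snap.py r2; python3 plan.py ".4252 -.3466 .098 -.083"
```

```text
t: 38.63
eef_pos: [0.4265, -0.3474, 0.1714]
tool_rot: [-0.479, 0.479, -0.519, 0.521]
contact_force: [-0.1, 0.8, -0.2]
gripper_width: 0.5
r2 [ 0.4265 -0.3474  0.1714] [-0.1  0.8 -0.2] 38.6333
now [ 0.4261 -0.3474  0.1711] err [-0.12, -4.76, 0.08] t 38.7 F [-0.2  0.3  0.9] w 0.502
.4252 -.3466 .098 -.083 -> [-0.0008, 0.0731, -0.0012] [-0.13, -0.01, 0.07] rows>= 2
```

```bash
python3 -m crank '[{"linear":[-0.001,0.04,-0.001],"dr":[0,0,0],"hand":0},{"linear":[-0.001,0.0731,-0.001],"dr":[0,0,0],"hand":0},{"linear":[-0.001,0.0731,-0.001],"dr":[0,0,0],"hand":0},{"linear":[-0.001,0.0731,-0.001],"dr":[0,0,0],"hand":0},{"linear":[-0.001,0.0731,-0.001],"dr":[0,0,0],"hand":0}]'; python3 -m crank '[{"linear":[0,0,0],"dr":[0,0,0],"hand":-1},{"linear":[0,0,0],"dr":[0,0,0],"hand":-1},{"linear":[0,0,0],"dr":[0,0,0],"hand":-1},{"linear":[0,0,0],"dr":[0,0,0],"hand":-1},{"linear":[0,0,0],"dr":[0,0,0],"hand":-1},{"linear":[0,0,0],"dr":[0,0,0],"hand":-1},{"linear":[0,0,0],"dr":[0,0,0],"hand":-1}]' 60; python3 plan.py
```

```text
t: 39.1
eef_pos: [0.4253, -0.3464, 0.0984]
tool_rot: [-0.479, 0.479, -0.52, 0.521]
contact_force: [-0.3, -1.0, 0.6]
gripper_width: 0.503
t: 39.68
eef_pos: [0.4251, -0.3466, 0.0984]
tool_rot: [-0.479, 0.479, -0.519, 0.521]
contact_force: [-0.6, 0.3, 6.8]
gripper_width: 0.086
now [ 0.4251 -0.3466  0.0984] err [-0.13, -4.78, 0.11] t 39.7 F [-0.6  0.3  6.8] w 0.086
```

Gripped (7.3 mm). Lifting and going to the tilted pre-insert pose.

```bash
python3 -m crank '[{"linear":[0,-0.05,0],"dr":[0,0,0],"hand":-1},{"linear":[0,-0.05,0],"dr":[0,0,0],"hand":-1},{"linear":[0,-0.19,0],"dr":[0,0,0],"hand":-1},{"linear":[0,-0.19,0],"dr":[0,0,0],"hand":-1},{"linear":[0,-0.19,0],"dr":[0,0,0],"hand":-1},{"linear":[0,-0.19,0],"dr":[0,0,0],"hand":-1},{"linear":[0,-0.19,0],"dr":[0,0,0],"hand":-1},{"linear":[0,-0.19,0],"dr":[0,0,0],"hand":-1}]' 60; python3 ins.py red .0904 26
```

```text
t: 40.35
eef_pos: [0.4241, -0.346, 0.2875]
tool_rot: [-0.479, 0.479, -0.52, 0.521]
contact_force: [-1.3, 0.3, -2.2]
gripper_width: 0.083
now [ 0.4241 -0.346   0.2875] -> pre [0.5509 0.0965 0.2602] ([-0.4516, 0.0267, 0.0893], [15.92, -3.33, 0.56])
along y by .15 then swing rows from inserted pose:
12 ([-0.0, 0.0008, 0.0067], [-4.0, 0.0, -0.0])
8 ([0.0, 0.0017, 0.0129], [-8.0, -0.0, 0.0])
4 ([0.0, 0.0031, 0.019], [-12.0, 0.0, -0.0])
0 ([0.0, 0.0049, 0.025], [-16.0, 0.0, -0.0])
```

```bash
python3 -m crank '[{"linear":[-0.4,0,0.08],"dr":[0,0,0],"hand":-1},{"linear":[-0.4,0,0.08],"dr":[0,0,0],"hand":-1},{"linear":[-0.4,0,0.08],"dr":[0,0,0],"hand":-1},{"linear":[-0.4,0,0.08],"dr":[0,0,0],"hand":-1},{"linear":[-0.4,0,0.08],"dr":[0,0,0],"hand":-1},{"linear":[-0.4,0,0.08],"dr":[0,0,0],"hand":-1},{"linear":[-0.4,0,0.08],"dr":[0,0,0],"hand":-1},{"linear":[-0.4516,0.01,0.0893],"dr":[15.92,-3.33,0.56],"hand":-1},{"linear":[-0.4516,0.01,0.0893],"dr":[15.92,-3.33,0.56],"hand":-1},{"linear":[-0.4516,0.01,0.0893],"dr":[15.92,-3.33,0.56],"hand":-1}]' >/dev/null;  python3 -m crank '[{"linear":[0,0,0],"dr":[0,0,0],"hand":-1},{"linear":[0,0,0],"dr":[0,0,0],"hand":-1},{"linear":[0,0,0],"dr":[0,0,0],"hand":-1},{"linear":[0,0,0],"dr":[0,0,0],"hand":-1}]'; python3 ins.py red .0904 26
```

```text
t: 41.52
eef_pos: [0.5383, 0.0527, 0.278]
tool_rot: [-0.556, 0.421, -0.433, 0.571]
contact_force: [-0.1, -0.1, -1.9]
gripper_width: 0.085
now [0.5383 0.0527 0.278 ] -> pre [0.5509 0.0965 0.2602] ([-0.0441, 0.0203, 0.0061], [0.23, -0.13, -0.03])
along y by .15 then swing rows from inserted pose:
12 ([-0.0, 0.0008, 0.0067], [-4.0, 0.0, -0.0])
8 ([0.0, 0.0017, 0.0129], [-8.0, -0.0, 0.0])
4 ([0.0, 0.0031, 0.019], [-12.0, 0.0, -0.0])
0 ([0.0, 0.0049, 0.025], [-16.0, 0.0, -0.0])
```

```bash
python3 -m crank '[{"linear":[-0.0441,0,0.002],"dr":[0.23,0,0],"hand":-1},{"linear":[-0.0441,0,0.002],"dr":[0.23,0,0],"hand":-1},{"linear":[-0.0441,0.0203,0.0061],"dr":[0.23,0,0],"hand":-1},{"linear":[-0.0441,0.0203,0.0061],"dr":[0.23,0,0],"hand":-1},{"linear":[-0.0441,0.0203,0.0061],"dr":[0.23,0,0],"hand":-1},{"linear":[-0.0441,0.0203,0.0061],"dr":[0.23,0,0],"hand":-1},{"linear":[-0.0441,0.0203,0.0061],"dr":[0.23,0,0],"hand":-1},{"linear":[-0.0441,0.0203,0.0061],"dr":[0.23,0,0],"hand":-1}]'; python3 snap.py s1; python3 ins.py red .0904 26 1; python3 - <<'E'
import sys;sys.path.insert(0,".")
from h import *
a=cv2.resize(cv2.imread("pics/s1.png"),(400,300));b=cv2.resize(bot.read_camera("side")[100:292,130:386],(400,300));cv2.imwrite("pics/s1b.png",np.hstack([a,b]))
E
```

```text
t: 42.18
eef_pos: [0.5515, 0.0978, 0.2621]
tool_rot: [-0.558, 0.419, -0.43, 0.572]
contact_force: [0.1, 0.7, -2.9]
gripper_width: 0.079
s1 [0.5515 0.0978 0.2621] [ 0.1  0.7 -2.9] 42.1833
now [0.5515 0.0979 0.2621] -> pre [0.5509 0.0965 0.2602] ([0.0015, 0.0017, -0.0011], [-0.21, -0.05, -0.07])
along y by .15 then swing rows from inserted pose:
12 ([-0.0, 0.0008, 0.0067], [-4.0, 0.0, -0.0])
8 ([0.0, 0.0017, 0.0129], [-8.0, -0.0, 0.0])
4 ([0.0, 0.0031, 0.019], [-12.0, 0.0, -0.0])
0 ([0.0, 0.0049, 0.025], [-16.0, 0.0, -0.0])
now->inserted ([0.0017, 0.1527, -0.0019], [-0.21, -0.05, -0.07])
now-> 12 ([0.0017, 0.1535, 0.0047], [-4.21, -0.04, -0.08])
now-> 8 ([0.0017, 0.1545, 0.0109], [-8.21, -0.04, -0.08])
now-> 4 ([0.0017, 0.1558, 0.017], [-12.21, -0.04, -0.08])
now-> 0 ([0.0017, 0.1577, 0.0231], [-16.21, -0.04, -0.08])
```

View pics/s1b.png

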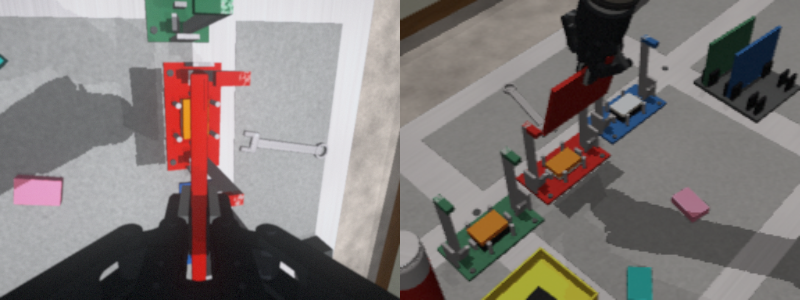

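The panel is tilted in front of the red hooks, and all three stacks are visible. Inserting along the panel axis.

```bash
python3 -m crank '[{"linear":[0.0015,0.03,-0.0015],"dr":[0,0,0],"hand":-1},{"linear":[0.0015,0.06,-0.0015],"dr":[0,0,0],"hand":-1},{"linear":[0.0015,0.09,-0.0015],"dr":[0,0,0],"hand":-1},{"linear":[0.0015,0.115,-0.0015],"dr":[0,0,0],"hand":-1},{"linear":[0.0015,0.115,-0.0015],"dr":[0,0,0],"hand":-1},{"linear":[0.0015,0.115,-0.0015],"dr":[0,0,0],"hand":-1},{"linear":[0.0015,0.115,-0.0015],"dr":[0,0,0],"hand":-1},{"linear":[0.0015,0.115,-0.0015],"dr":[0,0,0],"hand":-1}]'; python3 ins.py red .0904 26 1
```

```text
t: 42.95
eef_pos: [0.5828, 0.0968, 0.1528]
tool_rot: [-0.559, 0.418, -0.43, 0.572]
contact_force: [-0.6, -0.1, -3.0]
gripper_width: 0.08
now [0.5828 0.0968 0.1528] -> pre [0.5509 0.0965 0.2602] ([0.0009, -0.112, -0.0004], [-0.34, -0.01, -0.13])
along y by .15 then swing rows from inserted pose:
12 ([-0.0, 0.0008, 0.0067], [-4.0, 0.0, -0.0])
8 ([0.0, 0.0017, 0.0129], [-8.0, -0.0, 0.0])
4 ([0.0, 0.0031, 0.019], [-12.0, 0.0, -0.0])
0 ([0.0, 0.0049, 0.025], [-16.0, 0.0, -0.0])
now->inserted ([0.0012, 0.0389, -0.0015], [-0.34, -0.01, -0.13])
now-> 12 ([0.0012, 0.0398, 0.0051], [-4.34, -0.0, -0.13])
now-> 8 ([0.0012, 0.0407, 0.0113], [-8.34, 0.0, -0.13])
now-> 4 ([0.0012, 0.0421, 0.0174], [-12.34, 0.01, -0.13])
now-> 0 ([0.0012, 0.044, 0.0235], [-16.34, 0.01, -0.13])
```

```bash
python3 -m crank '[{"linear":[0.001,0.01,-0.0015],"dr":[-0.3,0,0],"hand":-1},{"linear":[0.001,0.02,-0.0015],"dr":[-0.3,0,0],"hand":-1},{"linear":[0.001,0.026,-0.0015],"dr":[-0.3,0,0],"hand":-1},{"linear":[0.001,0.026,-0.0015],"dr":[-0.3,0,0],"hand":-1},{"linear":[0.001,0.026,-0.0015],"dr":[-0.3,0,0],"hand":-1}]'; python3 -m crank '[{"linear":[0,0.005,0],"dr":[0,0,0],"hand":-1},{"linear":[0,0.009,0],"dr":[0,0,0],"hand":-1},{"linear":[0,0.0125,0],"dr":[0,0,0],"hand":-1},{"linear":[0,0.0125,0],"dr":[0,0,0],"hand":-1},{"linear":[0,0.0125,0],"dr":[0,0,0],"hand":-1}]';python3 ins.py red .0904 26 1
```

```text
t: 43.37
eef_pos: [0.5878, 0.0951, 0.1248]
tool_rot: [-0.557, 0.421, -0.432, 0.571]
contact_force: [0.9, -0.4, -2.5]
gripper_width: 0.078
t: 43.78
eef_pos: [0.592, 0.0956, 0.1139]
tool_rot: [-0.558, 0.42, -0.431, 0.571]
contact_force: [0.5, 0.3, 1.4]
gripper_width: 0.082
now [0.592  0.0956 0.1139] -> pre [0.5509 0.0965 0.2602] ([-0.0002, -0.152, 0.0007], [0.03, 0.0, -0.14])
along y by .15 then swing rows from inserted pose:
12 ([-0.0, 0.0008, 0.0067], [-4.0, 0.0, -0.0])
8 ([0.0, 0.0017, 0.0129], [-8.0, -0.0, 0.0])
4 ([0.0, 0.0031, 0.019], [-12.0, 0.0, -0.0])
0 ([0.0, 0.0049, 0.025], [-16.0, 0.0, -0.0])
now->inserted ([0.0002, -0.001, 0.0005], [0.03, 0.0, -0.14])
now-> 12 ([0.0002, -0.0002, 0.0071], [-3.97, 0.01, -0.14])
now-> 8 ([0.0002, 0.0007, 0.0133], [-7.97, 0.01, -0.14])
now-> 4 ([0.0002, 0.0021, 0.0195], [-11.97, 0.02, -0.14])
now-> 0 ([0.0002, 0.0039, 0.0255], [-15.97, 0.02, -0.14])
```

Touching the stack lightly (about 4 N), inserted cleanly. Swinging upright.

```bash
python3 -m crank '[{"linear":[0,-0.0008,0.0037],"dr":[-2,0,0],"hand":-1},{"linear":[0,-0.0002,0.0071],"dr":[-4,0,0],"hand":-1},{"linear":[0,0.0002,0.0102],"dr":[-6,0,0],"hand":-1},{"linear":[0,0.0007,0.0133],"dr":[-8,0,0],"hand":-1},{"linear":[0,0.0014,0.0164],"dr":[-10,0,0],"hand":-1},{"linear":[0,0.0021,0.0195],"dr":[-12,0,0],"hand":-1},{"linear":[0,0.0021,0.0195],"dr":[-12,0,0],"hand":-1},{"linear":[0,0.0021,0.0195],"dr":[-12,0,0],"hand":-1}]'; python3 -m crank '[{"linear":[0,0.001,0.0028],"dr":[-2,0,0],"hand":-1},{"linear":[0,0.0021,0.006],"dr":[-4,0,0],"hand":-1},{"linear":[0,0.0021,0.006],"dr":[-4,0,0],"hand":-1},{"linear":[0,0.0021,0.006],"dr":[-4,0,0],"hand":-1},{"linear":[0,0.0021,0.006],"dr":[-4,0,0],"hand":-1}]'; python3 ins.py red .0904 26 1 | tail -1
```

```text
t: 44.45
eef_pos: [0.6111, 0.0945, 0.1165]
tool_rot: [-0.511, 0.476, -0.489, 0.523]
contact_force: [1.1, -0.6, 0.3]
gripper_width: 0.08
t: 44.87
eef_pos: [0.6172, 0.0945, 0.1164]
tool_rot: [-0.494, 0.493, -0.506, 0.506]
contact_force: [-0.1, -1.1, 8.9]
gripper_width: 0.08
now-> 0 ([-0.0003, -0.0008, 0.0004], [-0.06, 0.02, -0.05])
```

```bash
python3 -m crank '[{"linear":[0,0,0],"dr":[0,0,0],"hand":-0.3},{"linear":[0,0,0],"dr":[0,0,0],"hand":-0.3},{"linear":[0,0,0],"dr":[0,0,0],"hand":-0.3},{"linear":[0,0,0],"dr":[0,0,0],"hand":-0.3},{"linear":[0,-0.03,0],"dr":[0,0,0],"hand":-0.3},{"linear":[0,-0.1,0],"dr":[0,0,0],"hand":0},{"linear":[0,-0.17,0],"dr":[0,0,0],"hand":0},{"linear":[0,-0.17,0],"dr":[0,0,0],"hand":0},{"linear":[0,-0.17,0],"dr":[0,0,0],"hand":0},{"linear":[0,-0.17,0],"dr":[0,0,0],"hand":0}]'; python3 snap.py s2; python3 plan.py ".4843 -.3563 .28 -.083" ".4856 -.3563 .17 -.083" ;python3 - <<'E'
import sys;sys.path.insert(0,".")
from h import *
a=cv2.resize(cv2.imread("pics/s2.png"),(400,300));b=cv2.resize(bot.read_camera("side")[100:292,130:386],(400,300));cv2.imwrite("pics/s2b.png",np.hstack([a,b]))
E
```

```text
t: 45.7
eef_pos: [0.619, 0.0954, 0.2901]
tool_rot: [-0.496, 0.492, -0.505, 0.507]
contact_force: [0.1, 0.8, -0.5]
gripper_width: 0.5
s2 [0.619  0.0954 0.2901] [ 0.1  0.8 -0.5] 45.7
now [0.6178 0.0947 0.287 ] err [-0.1, -1.42, -0.12] t 45.8 F [ 0.3  0.2 -1.4] w 0.505
.4843 -.3563 .28 -.083 -> [0.4541, 0.0058, -0.1223] [-0.1, 3.33, -0.13] rows>= 12
.4856 -.3563 .17 -.083 -> [-0.0001, 0.11, 0.0013] [0.0, 0.0, 0.0] rows>= 3
```

View pics/s2b.png

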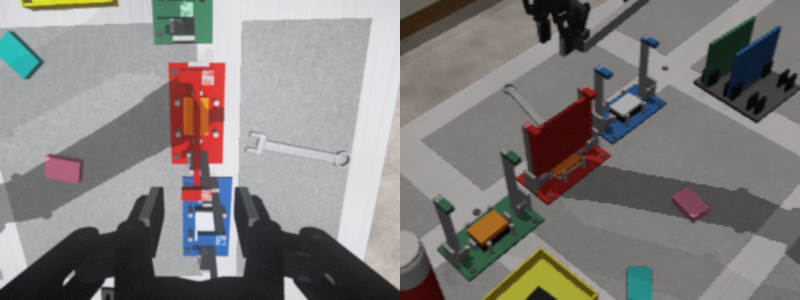

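The red panel stands upright under both hooks (right half, 560,130). Next is the blue panel.

```bash
python3 -m crank '[{"linear":[0.4541,0,-0.1223],"dr":[0,3.33,0],"hand":0},{"linear":[0.4541,0,-0.1223],"dr":[0,3.33,0],"hand":0},{"linear":[0.4541,0,-0.1223],"dr":[0,3.33,0],"hand":0},{"linear":[0.4541,0,-0.1223],"dr":[0,3.33,0],"hand":0},{"linear":[0.4541,0,-0.1223],"dr":[0,3.33,0],"hand":0},{"linear":[0.4541,0,-0.1223],"dr":[0,3.33,0],"hand":0},{"linear":[0.4541,0,-0.1223],"dr":[0,3.33,0],"hand":0},{"linear":[0.4541,0,-0.1223],"dr":[0,3.33,0],"hand":0},{"linear":[0.4541,0,-0.1223],"dr":[0,3.33,0],"hand":0},{"linear":[0.4541,0,-0.1223],"dr":[0,3.33,0],"hand":0}]' > /dev/null; python3 plan.py ".4855 -.3563 .20 -.083"
```

```text
now [ 0.4964 -0.307   0.2821] err [0.34, -4.75, -0.18] t 46.6 F [ 0.7 -0.1 -0.4] w 0.5
.4855 -.3563 .20 -.083 -> [0.0503, 0.082, -0.0063] [0.35, 0.0, -0.16] rows>= 3
```

```bash
python3 -m crank '[{"linear":[0.05,0,-0.006],"dr":[0,0,0],"hand":0},{"linear":[0.05,0.08,-0.006],"dr":[0,0,0],"hand":0},{"linear":[0.05,0.08,-0.006],"dr":[0,0,0],"hand":0},{"linear":[0.05,0.08,-0.006],"dr":[0,0,0],"hand":0},{"linear":[0.05,0.08,-0.006],"dr":[0,0,0],"hand":0},{"linear":[0.05,0.08,-0.006],"dr":[0,0,0],"hand":0},{"linear":[0.05,0.08,-0.006],"dr":[0,0,0],"hand":0},{"linear":[0.05,0.08,-0.006],"dr":[0,0,0],"hand":0}]'; python3 snap.py r3; python3 plan.py ".4855 -.3563 .094 -.083"; python3 - <<'E'
from h import *
d=np.load("pics/r3.npz");C=cam("wrist",(d["R"],d["p"]));im=cv2.imread("pics/r3.png")
for c,z,p in(("blue",.124,(.4843,-.3563)),("green",.120,(.5466,-.3562))):
    m=hsvmask(im,c);s=sil(C,[box(-7,7,-80,80,z*1000-1,z*1000)],[*p,-.083]);ys,xs=np.nonzero((m*s)>0.5)
    W=np.array([unproj(C,(x,y),z)[:2] for x,y in zip(xs,ys)]);t=np.array([np.sin(.083),np.cos(.083)]);v=W@t
    print(c,len(v),W.mean(0).round(4),"along",v.min().round(4),v.max().round(4),"expected",(np.array(p)@t-.075).round(4),(np.array(p)@t+.075).round(4),ys.min(),ys.max())
E
```

```text
t: 47.3
eef_pos: [0.4899, -0.3543, 0.2067]
tool_rot: [-0.479, 0.479, -0.52, 0.52]
contact_force: [0.1, 0.2, -0.3]
gripper_width: 0.501
r3 [ 0.4899 -0.3543  0.2067] [ 0.1  0.2 -0.3] 47.3
now [ 0.4896 -0.3544  0.2065] err [-0.01, -4.68, 0.01] t 47.4 F [-0.1 -0.7 -0.6] w 0.503
.4855 -.3563 .094 -.083 -> [0.0022, 0.1125, -0.004] [-0.01, 0.07, 0.01] rows>= 3
blue 2111 [ 0.485  -0.3452] along -0.3889 -0.2402 expected -0.3899 -0.2399 93 289
green 1704 [ 0.5471 -0.3389] along -0.3584 -0.2364 expected -0.3847 -0.2347 87 252
```

```bash
python3 -m crank '[{"linear":[0.002,0.04,-0.004],"dr":[0,0,0],"hand":0},{"linear":[0.002,0.08,-0.004],"dr":[0,0,0],"hand":0},{"linear":[0.002,0.1125,-0.004],"dr":[0,0,0],"hand":0},{"linear":[0.002,0.1125,-0.004],"dr":[0,0,0],"hand":0},{"linear":[0.002,0.1125,-0.004],"dr":[0,0,0],"hand":0},{"linear":[0.002,0.1125,-0.004],"dr":[0,0,0],"hand":0}]'; python3 -m crank '[{"linear":[0,0,0],"dr":[0,0,0],"hand":-1},{"linear":[0,0,0],"dr":[0,0,0],"hand":-1},{"linear":[0,0,0],"dr":[0,0,0],"hand":-1},{"linear":[0,0,0],"dr":[0,0,0],"hand":-1},{"linear":[0,0,0],"dr":[0,0,0],"hand":-1},{"linear":[0,0,0],"dr":[0,0,0],"hand":-1},{"linear":[0,0,0],"dr":[0,0,0],"hand":-1}]' 60; python3 -m crank '[{"linear":[0,-0.05,0],"dr":[0,0,0],"hand":-1},{"linear":[0,-0.05,0],"dr":[0,0,0],"hand":-1},{"linear":[0,-0.19,0],"dr":[0,0,0],"hand":-1},{"linear":[0,-0.19,0],"dr":[0,0,0],"hand":-1},{"linear":[0,-0.19,0],"dr":[0,0,0],"hand":-1},{"linear":[0,-0.19,0],"dr":[0,0,0],"hand":-1},{"linear":[0,-0.19,0],"dr":[0,0,0],"hand":-1},{"linear":[0,-0.19,0],"dr":[0,0,0],"hand":-1}]' 60; python3 ins.py blue .0862 30
```

```text
t: 47.85
eef_pos: [0.4857, -0.3565, 0.0945]
tool_rot: [-0.479, 0.479, -0.52, 0.52]
contact_force: [0.7, -0.4, 0.1]
gripper_width: 0.496
t: 48.43
eef_pos: [0.4853, -0.3568, 0.094]
tool_rot: [-0.479, 0.479, -0.52, 0.521]
contact_force: [-0.4, 0.5, 7.4]
gripper_width: 0.086
t: 49.1
eef_pos: [0.4843, -0.3565, 0.2826]
tool_rot: [0.478, -0.479, 0.521, -0.52]
contact_force: [-0.2, 0.1, -2.8]
gripper_width: 0.082
now [ 0.4843 -0.3565  0.2826] -> pre [ 0.5647 -0.0999  0.2602] ([-0.2624, 0.0224, 0.0589], [16.09, -2.57, 0.35])
along y by .15 then swing rows from inserted pose:
12 ([-0.0, 0.0008, 0.0064], [-4.0, 0.0, 0.0])
8 ([0.0, 0.0017, 0.0123], [-8.0, -0.0, 0.0])
4 ([0.0, 0.003, 0.0181], [-12.0, 0.0, 0.0])
0 ([0.0, 0.0047, 0.0239], [-16.0, 0.0, 0.0])
```

```bash
python3 -m crank '[{"linear":[-0.2624,0,0.0589],"dr":[0,-2.57,0],"hand":-1},{"linear":[-0.2624,0,0.0589],"dr":[0,-2.57,0],"hand":-1},{"linear":[-0.2624,0,0.0589],"dr":[0,-2.57,0],"hand":-1},{"linear":[-0.2624,0,0.0589],"dr":[16,-2.57,0.35],"hand":-1},{"linear":[-0.2624,0,0.0589],"dr":[16,-2.57,0.35],"hand":-1},{"linear":[-0.2624,0,0.0589],"dr":[16,-2.57,0.35],"hand":-1},{"linear":[-0.2624,0,0.0589],"dr":[16,-2.57,0.35],"hand":-1},{"linear":[-0.2624,0.0224,0.0589],"dr":[16.09,-2.57,0.35],"hand":-1},{"linear":[-0.2624,0.0224,0.0589],"dr":[16.09,-2.57,0.35],"hand":-1},{"linear":[-0.2624,0.0224,0.0589],"dr":[16.09,-2.57,0.35],"hand":-1}]' >/dev/null;  python3 -m crank '[{"linear":[0,0,0],"dr":[0,0,0],"hand":-1},{"linear":[0,0,0],"dr":[0,0,0],"hand":-1},{"linear":[0,0,0],"dr":[0,0,0],"hand":-1},{"linear":[0,0,0],"dr":[0,0,0],"hand":-1},{"linear":[0,0,0],"dr":[0,0,0],"hand":-1}]'; python3 ins.py blue .086 30 1
```

```text
t: 50.35
eef_pos: [0.5649, -0.1001, 0.2601]
tool_rot: [-0.554, 0.417, -0.434, 0.575]
contact_force: [0.2, 0.9, -2.6]
gripper_width: 0.085
now [ 0.5649 -0.1001  0.2601] -> pre [ 0.5648 -0.0999  0.26  ] ([-0.0002, 0.0001, -0.0001], [0.02, -0.04, -0.06])
along y by .15 then swing rows from inserted pose:
12 ([-0.0, 0.0008, 0.0063], [-4.0, 0.0, 0.0])
8 ([0.0, 0.0017, 0.0122], [-8.0, -0.0, 0.0])
4 ([-0.0, 0.003, 0.0181], [-12.0, 0.0, 0.0])
0 ([-0.0, 0.0047, 0.0238], [-16.0, 0.0, 0.0])
now->inserted ([-0.0, 0.1511, -0.0004], [0.02, -0.04, -0.06])
now-> 12 ([-0.0, 0.1519, 0.006], [-3.98, -0.04, -0.06])
now-> 8 ([-0.0, 0.1528, 0.0119], [-7.98, -0.04, -0.06])
now-> 4 ([-0.0, 0.1541, 0.0177], [-11.98, -0.03, -0.07])
now-> 0 ([-0.0, 0.1558, 0.0235], [-15.98, -0.03, -0.07])
```

```bash
python3 -m crank '[{"linear":[0,0.03,0],"dr":[0,0,0],"hand":-1},{"linear":[0,0.06,0],"dr":[0,0,0],"hand":-1},{"linear":[0,0.09,0],"dr":[0,0,0],"hand":-1},{"linear":[0,0.115,0],"dr":[0,0,0],"hand":-1},{"linear":[0,0.115,0],"dr":[0,0,0],"hand":-1},{"linear":[0,0.115,0],"dr":[0,0,0],"hand":-1},{"linear":[0,0.115,0],"dr":[0,0,0],"hand":-1},{"linear":[0,0.115,0],"dr":[0,0,0],"hand":-1}]' >/dev/null; python3 ins.py blue .086 30 1|grep -E "^now->ins"; python3 -m crank '[{"linear":[0,0.01,0],"dr":[0,0,0],"hand":-1},{"linear":[0,0.018,0],"dr":[0,0,0],"hand":-1},{"linear":[0,0.022,0],"dr":[0,0,0],"hand":-1},{"linear":[0,0.022,0],"dr":[0,0,0],"hand":-1},{"linear":[0,0.022,0],"dr":[0,0,0],"hand":-1},{"linear":[0,0.022,0],"dr":[0,0,0],"hand":-1}]'; python3 ins.py blue .086 30 1|grep now-
```

```text
now->inserted ([0.0004, 0.0375, -0.0017], [-0.12, -0.01, -0.05])
t: 51.52
eef_pos: [0.6024, -0.1008, 0.1281]
tool_rot: [-0.554, 0.417, -0.434, 0.575]
contact_force: [0.4, -0.1, -2.6]
gripper_width: 0.083
now->inserted ([0.0006, 0.0138, -0.0001], [0.05, 0.0, -0.09])
now-> 12 ([0.0006, 0.0146, 0.0062], [-3.95, 0.01, -0.09])
now-> 8 ([0.0006, 0.0155, 0.0121], [-7.95, 0.01, -0.09])
now-> 4 ([0.0006, 0.0168, 0.018], [-11.95, 0.01, -0.09])
now-> 0 ([0.0006, 0.0185, 0.0237], [-15.95, 0.01, -0.09])
```

```bash
python3 -m crank '[{"linear":[0,0.005,0],"dr":[0,0,0],"hand":-1},{"linear":[0,0.01,0],"dr":[0,0,0],"hand":-1},{"linear":[0,0.0138,0],"dr":[0,0,0],"hand":-1},{"linear":[0,0.0138,0],"dr":[0,0,0],"hand":-1},{"linear":[0,0.0138,0],"dr":[0,0,0],"hand":-1}]'; python3 ins.py blue .086 30 1|grep now-
```

```text
t: 51.93
eef_pos: [0.606, -0.101, 0.1144]
tool_rot: [-0.554, 0.417, -0.434, 0.575]
contact_force: [0.3, 0.3, -1.6]
gripper_width: 0.085
now->inserted ([0.0005, -0.0003, 0.0002], [0.09, -0.0, -0.09])
now-> 12 ([0.0005, 0.0005, 0.0065], [-3.91, 0.0, -0.09])
now-> 8 ([0.0005, 0.0013, 0.0124], [-7.91, 0.0, -0.09])
now-> 4 ([0.0005, 0.0026, 0.0183], [-11.91, 0.01, -0.09])
now-> 0 ([0.0005, 0.0043, 0.024], [-15.91, 0.01, -0.09])
```

Swing, then release if forces are small.

```bash
python3 -m crank '[{"linear":[0,0.0001,0.0033],"dr":[-2,0,0],"hand":-1},{"linear":[0,0.0005,0.0065],"dr":[-4,0,0],"hand":-1},{"linear":[0,0.0009,0.0095],"dr":[-6,0,0],"hand":-1},{"linear":[0,0.0013,0.0124],"dr":[-8,0,0],"hand":-1},{"linear":[0,0.002,0.0154],"dr":[-10,0,0],"hand":-1},{"linear":[0,0.0026,0.0183],"dr":[-12,0,0],"hand":-1},{"linear":[0,0.0026,0.0183],"dr":[-12,0,0],"hand":-1},{"linear":[0,0.0026,0.0183],"dr":[-12,0,0],"hand":-1}]'; python3 -m crank '[{"linear":[0,0.0009,0.0027],"dr":[-2,0,0],"hand":-1},{"linear":[0,0.002,0.0057],"dr":[-4,0,0],"hand":-1},{"linear":[0,0.002,0.0057],"dr":[-4,0,0],"hand":-1},{"linear":[0,0.002,0.0057],"dr":[-4,0,0],"hand":-1},{"linear":[0,0.002,0.0057],"dr":[-4,0,0],"hand":-1}]'; python3 ins.py blue .086 30 1 | tail -1
```

```text
t: 52.6
eef_pos: [0.6247, -0.1016, 0.1171]
tool_rot: [-0.508, 0.473, -0.492, 0.526]
contact_force: [-0.5, -0.3, -2.4]
gripper_width: 0.081
t: 53.02
eef_pos: [0.6305, -0.1019, 0.1161]
tool_rot: [-0.491, 0.49, -0.509, 0.509]
contact_force: [0.8, 0.1, 0.1]
gripper_width: 0.086
now-> 0 ([0.0005, -0.0007, -0.0001], [-0.09, 0.03, -0.07])
```

```bash
python3 -m crank '[{"linear":[0,0.0005,0],"dr":[0,0,0],"hand":-1},{"linear":[0,0.0005,0],"dr":[0,0,0],"hand":-0.3},{"linear":[0,0.0005,0],"dr":[0,0,0],"hand":-0.3},{"linear":[0,0.0005,0],"dr":[0,0,0],"hand":-0.3},{"linear":[0,0.0005,0],"dr":[0,0,0],"hand":-0.3},{"linear":[0,-0.03,0],"dr":[0,0,0],"hand":-0.3},{"linear":[0,-0.1,0],"dr":[0,0,0],"hand":0},{"linear":[0,-0.17,0],"dr":[0,0,0],"hand":0},{"linear":[0,-0.17,0],"dr":[0,0,0],"hand":0},{"linear":[0,-0.17,0],"dr":[0,0,0],"hand":0}]'; python3 -m crank '[{"linear":[0,0,0],"dr":[0,0,0],"hand":0},{"linear":[0,0,0],"dr":[0,0,0],"hand":0},{"linear":[0,0,0],"dr":[0,0,0],"hand":0}]'; python3 plan.py ".5478 -.3562 .20 -.083" ".5478 -.3562 .09 -.083" ;python3 - <<'E'
import sys;sys.path.insert(0,".")
from h import *
b=cv2.resize(bot.read_camera("side")[80:272,150:406],(640,480));cv2.imwrite("pics/s3b.png",b)
E
```

```text
t: 53.85
eef_pos: [0.6328, -0.1017, 0.2925]
tool_rot: [-0.493, 0.488, -0.508, 0.511]
contact_force: [0.7, 1.5, 0.8]
gripper_width: 0.498
t: 54.1
eef_pos: [0.6295, -0.1025, 0.2842]
tool_rot: [0.49, -0.491, 0.51, -0.508]
contact_force: [-0.8, -0.4, -0.3]
gripper_width: 0.5
now [ 0.6295 -0.1025  0.2842] err [0.19, -2.17, -0.07] t 54.1 F [-0.8 -0.4 -0.3] w 0.5
.5478 -.3562 .20 -.083 -> [0.2567, 0.0841, -0.0718] [0.19, 2.59, -0.06] rows>= 7
.5478 -.3562 .09 -.083 -> [0.0, 0.11, 0.0] [0.0, 0.0, 0.0] rows>= 3
```

View pics/s3b.png

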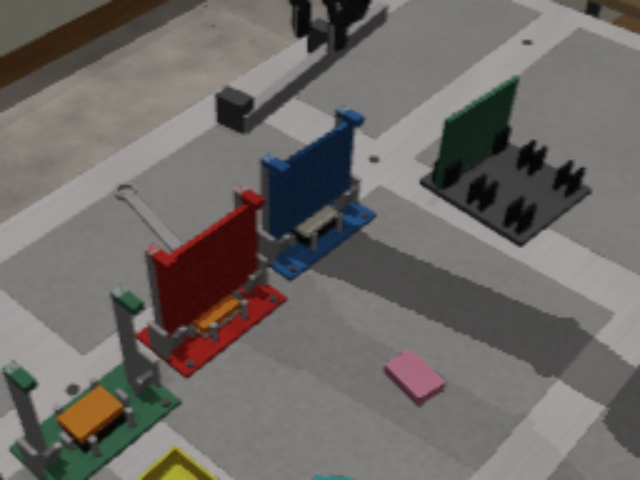

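Red and blue both stand upright under their hooks. Last is the green panel.

```bash
python3 -m crank '[{"linear":[0.2567,0,-0.0718],"dr":[0,2.6,0],"hand":0},{"linear":[0.2567,0,-0.0718],"dr":[0,2.6,0],"hand":0},{"linear":[0.2567,0,-0.0718],"dr":[0,2.6,0],"hand":0},{"linear":[0.2567,0,-0.0718],"dr":[0,2.6,0],"hand":0},{"linear":[0.2567,0,-0.0718],"dr":[0,2.6,0],"hand":0},{"linear":[0.2567,0,-0.0718],"dr":[0,2.6,0],"hand":0},{"linear":[0.2567,0.0841,-0.0718],"dr":[0,2.6,0],"hand":0},{"linear":[0.2567,0.0841,-0.0718],"dr":[0,2.6,0],"hand":0},{"linear":[0.2567,0.0841,-0.0718],"dr":[0,2.6,0],"hand":0},{"linear":[0.2567,0.0841,-0.0718],"dr":[0,2.6,0],"hand":0}]'; python3 -m crank '[{"linear":[0,0,0],"dr":[0,0,0],"hand":0},{"linear":[0,0,0],"dr":[0,0,0],"hand":0},{"linear":[0,0,0],"dr":[0,0,0],"hand":0},{"linear":[0,0,0],"dr":[0,0,0],"hand":0}]';python3 snap.py r4; python3 plan.py ".5478 -.357 .09 -.083"; python3 - <<'E'
from h import *
d=np.load("pics/r4.npz");C=cam("wrist",(d["R"],d["p"]));im=cv2.imread("pics/r4.png")
for c,z,p in(("green",.120,(.5466,-.3562)),):
    m=hsvmask(im,c);s=sil(C,[box(-7,7,-85,85,z*1000-1,z*1000)],[*p,-.083]);ys,xs=np.nonzero((m*s)>0.5)
    W=np.array([unproj(C,(x,y),z)[:2] for x,y in zip(xs,ys)]);t=np.array([np.sin(.083),np.cos(.083)]);v=W@t
    print(c,len(v),W.mean(0).round(4),"along",v.min().round(4),v.max().round(4),"expected",(np.array(p)@t-.075).round(4),(np.array(p)@t+.075).round(4),ys.min(),ys.max())
E
```

```text
t: 54.98
eef_pos: [0.5464, -0.3551, 0.1976]
tool_rot: [0.478, -0.479, 0.524, -0.517]
contact_force: [0.4, 0.1, 1.0]
gripper_width: 0.5
t: 55.32
eef_pos: [0.5503, -0.3554, 0.2034]
tool_rot: [-0.48, 0.479, -0.52, 0.521]
contact_force: [-0.3, 0.5, 0.2]
gripper_width: 0.496
r4 [ 0.5503 -0.3554  0.2034] [-0.3  0.5  0.2] 55.3167
now [ 0.5499 -0.3556  0.203 ] err [-0.07, -4.71, -0.01] t 55.4 F [-0.9  0.4  0.1] w 0.496
.5478 -.357 .09 -.083 -> [0.0016, 0.113, -0.0022] [-0.07, 0.05, -0.01] rows>= 3
green 1805 [ 0.5472 -0.3447] along -0.3827 -0.2357 expected -0.3847 -0.2347 92 286
```

```bash
python3 -m crank '[{"linear":[0.001,0.04,-0.002],"dr":[0,0,0],"hand":0},{"linear":[0.001,0.08,-0.002],"dr":[0,0,0],"hand":0},{"linear":[0.001,0.113,-0.002],"dr":[0,0,0],"hand":0},{"linear":[0.001,0.113,-0.002],"dr":[0,0,0],"hand":0},{"linear":[0.001,0.113,-0.002],"dr":[0,0,0],"hand":0},{"linear":[0.001,0.113,-0.002],"dr":[0,0,0],"hand":0}]'; python3 -m crank '[{"linear":[0,0,0],"dr":[0,0,0],"hand":-1},{"linear":[0,0,0],"dr":[0,0,0],"hand":-1},{"linear":[0,0,0],"dr":[0,0,0],"hand":-1},{"linear":[0,0,0],"dr":[0,0,0],"hand":-1},{"linear":[0,0,0],"dr":[0,0,0],"hand":-1},{"linear":[0,0,0],"dr":[0,0,0],"hand":-1},{"linear":[0,0,0],"dr":[0,0,0],"hand":-1}]' 60; python3 -m crank '[{"linear":[0,-0.05,0],"dr":[0,0,0],"hand":-1},{"linear":[0,-0.05,0],"dr":[0,0,0],"hand":-1},{"linear":[0,-0.21,0],"dr":[0,0,0],"hand":-1},{"linear":[0,-0.21,0],"dr":[0,0,0],"hand":-1},{"linear":[0,-0.21,0],"dr":[0,0,0],"hand":-1},{"linear":[0,-0.21,0],"dr":[0,0,0],"hand":-1},{"linear":[0,-0.21,0],"dr":[0,0,0],"hand":-1},{"linear":[0,-0.21,0],"dr":[0,0,0],"hand":-1},{"linear":[0,-0.21,0],"dr":[0,0,0],"hand":-1}]' 60; python3 ins.py green .082 34; python3 plan.py ".50 .0 .295 -.05" ".545 .295 .295 -.0125"
```

```text
t: 55.87
eef_pos: [0.5485, -0.3569, 0.0908]
tool_rot: [-0.479, 0.478, -0.52, 0.521]
contact_force: [0.2, -0.3, 0.1]
gripper_width: 0.499
t: 56.45
eef_pos: [0.548, -0.3572, 0.0905]
tool_rot: [-0.479, 0.478, -0.52, 0.521]
contact_force: [-0.7, 0.7, 6.9]
gripper_width: 0.082
t: 57.2
eef_pos: [0.5462, -0.3568, 0.2976]
tool_rot: [0.479, -0.479, 0.521, -0.519]
contact_force: [-0.5, 0.6, -1.8]
gripper_width: 0.083
now [ 0.5462 -0.3568  0.2976] -> pre [0.5365 0.2941 0.2601] ([-0.6477, 0.0384, -0.0637], [16.12, -4.03, 0.49])
along y by .15 then swing rows from inserted pose:
12 ([0.0, 0.0008, 0.0061], [-4.0, -0.0, -0.0])
8 ([0.0, 0.0017, 0.0117], [-8.0, -0.0, 0.0])
4 ([0.0, 0.0029, 0.0172], [-12.0, -0.0, -0.0])
0 ([0.0, 0.0046, 0.0227], [-16.0, -0.0, -0.0])
now [ 0.5462 -0.3568  0.2976] err [0.13, -4.76, -0.08] t 57.2 F [-0.5  0.6 -1.8] w 0.083
.50 .0 .295 -.05 -> [-0.3517, 0.0032, -0.0756] [0.13, -1.9, -0.07] rows>= 9
.545 .295 .295 -.0125 -> [-0.2969, 0.0, 0.0302] [0.0, -2.15, 0.0] rows>= 8
```

```bash
python3 -m crank '[{"linear":[-0.3517,0,-0.0756],"dr":[0,-1.9,0],"hand":-1},{"linear":[-0.3517,0,-0.0756],"dr":[0,-1.9,0],"hand":-1},{"linear":[-0.3517,0,-0.0756],"dr":[0,-1.9,0],"hand":-1},{"linear":[-0.3517,0,-0.0756],"dr":[0,-1.9,0],"hand":-1},{"linear":[-0.3517,0,-0.0756],"dr":[0,-1.9,0],"hand":-1},{"linear":[-0.3517,0,-0.0756],"dr":[0,-1.9,0],"hand":-1},{"linear":[-0.3517,0,-0.0756],"dr":[0,-1.9,0],"hand":-1},{"linear":[-0.3517,0,-0.0756],"dr":[0,-1.9,0],"hand":-1},{"linear":[-0.3517,0,-0.0756],"dr":[0,-1.9,0],"hand":-1},{"linear":[-0.3517,0,-0.0756],"dr":[0,-1.9,0],"hand":-1}]'; python3 ins.py green .0825 34|head -1
```

```text
t: 58.03
eef_pos: [0.4984, 0.007, 0.2977]
tool_rot: [0.49, -0.49, 0.512, -0.508]
contact_force: [-0.4, 0.6, -0.7]
gripper_width: 0.08
now [0.4984 0.007  0.2977] -> pre [0.5363 0.2941 0.2606] ([-0.2883, 0.038, 0.0266], [16.21, -1.58, 0.02])
```

```bash
python3 -m crank '[{"linear":[-0.2883,0.01,0.0266],"dr":[16.2,-1.58,0],"hand":-1},{"linear":[-0.2883,0.01,0.0266],"dr":[16.2,-1.58,0],"hand":-1},{"linear":[-0.2883,0.01,0.0266],"dr":[16.2,-1.58,0],"hand":-1},{"linear":[-0.2883,0.01,0.0266],"dr":[16.2,-1.58,0],"hand":-1},{"linear":[-0.2883,0.01,0.0266],"dr":[16.2,-1.58,0],"hand":-1},{"linear":[-0.2883,0.01,0.0266],"dr":[16.2,-1.58,0],"hand":-1},{"linear":[-0.2883,0.01,0.0266],"dr":[16.2,-1.58,0],"hand":-1},{"linear":[-0.2883,0.038,0.0266],"dr":[16.2,-1.58,0],"hand":-1},{"linear":[-0.2883,0.038,0.0266],"dr":[16.2,-1.58,0],"hand":-1},{"linear":[-0.2883,0.038,0.0266],"dr":[16.2,-1.58,0],"hand":-1}]' >/dev/null; python3 -m crank '[{"linear":[0,0,0],"dr":[0,0,0],"hand":-1},{"linear":[0,0,0],"dr":[0,0,0],"hand":-1},{"linear":[0,0,0],"dr":[0,0,0],"hand":-1},{"linear":[0,0,0],"dr":[0,0,0],"hand":-1},{"linear":[0,0,0],"dr":[0,0,0],"hand":-1}]'; python3 ins.py green .0825 34 1
```

```text
t: 59.28
eef_pos: [0.5421, 0.286, 0.262]
tool_rot: [-0.558, 0.42, -0.429, 0.573]
contact_force: [0.8, -0.3, -1.9]
gripper_width: 0.081
now [0.5421 0.286  0.262 ] -> pre [0.5363 0.2941 0.2606] ([-0.008, -0.0004, -0.0061], [-0.22, -0.59, 0.31])
along y by .15 then swing rows from inserted pose:
12 ([-0.0, 0.0008, 0.0061], [-4.0, -0.0, -0.0])
8 ([-0.0, 0.0017, 0.0118], [-8.0, -0.0, 0.0])
4 ([-0.0, 0.0029, 0.0174], [-12.0, -0.0, -0.0])
0 ([-0.0, 0.0046, 0.0229], [-16.0, -0.0, -0.0])
now->inserted ([-0.0088, 0.1506, -0.007], [-0.22, -0.59, 0.31])
now-> 12 ([-0.0089, 0.1514, -0.0009], [-4.22, -0.6, 0.29])
now-> 8 ([-0.0089, 0.1523, 0.0048], [-8.22, -0.61, 0.27])
now-> 4 ([-0.009, 0.1536, 0.0104], [-12.22, -0.62, 0.25])
now-> 0 ([-0.009, 0.1553, 0.0159], [-16.22, -0.63, 0.23])
```

```bash
python3 -m crank '[{"linear":[-0.008,0,-0.0061],"dr":[-0.22,-0.59,0.31],"hand":-1},{"linear":[-0.008,0,-0.0061],"dr":[-0.22,-0.59,0.31],"hand":-1},{"linear":[-0.008,0,-0.0061],"dr":[-0.22,-0.59,0.31],"hand":-1},{"linear":[-0.008,0,-0.0061],"dr":[-0.22,-0.59,0.31],"hand":-1},{"linear":[-0.008,0,-0.0061],"dr":[-0.22,-0.59,0.31],"hand":-1}]' >/dev/null; python3 ins.py green .0825 34 1|grep now-; python3 -m crank '[{"linear":[0,0.03,0],"dr":[0,0,0],"hand":-1},{"linear":[0,0.06,0],"dr":[0,0,0],"hand":-1},{"linear":[0,0.09,0],"dr":[0,0,0],"hand":-1},{"linear":[0,0.112,0],"dr":[0,0,0],"hand":-1},{"linear":[0,0.112,0],"dr":[0,0,0],"hand":-1},{"linear":[0,0.112,0],"dr":[0,0,0],"hand":-1},{"linear":[0,0.112,0],"dr":[0,0,0],"hand":-1},{"linear":[0,0.112,0],"dr":[0,0,0],"hand":-1}]'; python3 ins.py green .0825 34 1|grep now-
```

```text
now->inserted ([0.0006, 0.15, 0.0005], [0.07, 0.07, -0.0])
now-> 12 ([0.0006, 0.1507, 0.0066], [-3.93, 0.07, -0.0])
now-> 8 ([0.0006, 0.1516, 0.0123], [-7.93, 0.07, 0.0])
now-> 4 ([0.0006, 0.1529, 0.0179], [-11.93, 0.07, 0.0])
now-> 0 ([0.0006, 0.1545, 0.0234], [-15.93, 0.07, 0.01])
t: 60.37
eef_pos: [0.5672, 0.2955, 0.1539]
tool_rot: [-0.562, 0.422, -0.428, 0.568]
contact_force: [-0.0, 0.2, -1.9]
gripper_width: 0.08
now->inserted ([0.0018, 0.0399, -0.0006], [-0.07, 0.07, -0.12])
now-> 12 ([0.0018, 0.0407, 0.0055], [-4.07, 0.08, -0.12])
now-> 8 ([0.0019, 0.0416, 0.0111], [-8.07, 0.08, -0.11])
now-> 4 ([0.0019, 0.0429, 0.0167], [-12.07, 0.08, -0.11])
now-> 0 ([0.0019, 0.0445, 0.0222], [-16.07, 0.09, -0.11])
```

```bash
python3 -m crank '[{"linear":[0.001,0.01,0],"dr":[0,0,0],"hand":-1},{"linear":[0.001,0.02,0],"dr":[0,0,0],"hand":-1},{"linear":[0.001,0.026,0],"dr":[0,0,0],"hand":-1},{"linear":[0.001,0.026,0],"dr":[0,0,0],"hand":-1},{"linear":[0.001,0.026,0],"dr":[0,0,0],"hand":-1},{"linear":[0.001,0.026,0],"dr":[0,0,0],"hand":-1}]'; python3 ins.py green .0825 34 1|grep -E "now->ins"; python3 -m crank '[{"linear":[0,0.005,0],"dr":[0,0,0],"hand":-1},{"linear":[0,0.009,0],"dr":[0,0,0],"hand":-1},{"linear":[0,0.0125,0],"dr":[0,0,0],"hand":-1},{"linear":[0,0.0125,0],"dr":[0,0,0],"hand":-1},{"linear":[0,0.0125,0],"dr":[0,0,0],"hand":-1},{"linear":[0,0.0125,0],"dr":[0,0,0],"hand":-1}]'; python3 ins.py green .0825 34 1|grep now-
```

```text
t: 60.87
eef_pos: [0.5738, 0.2934, 0.1268]
tool_rot: [-0.561, 0.424, -0.428, 0.568]
contact_force: [-0.6, 1.2, -2.2]
gripper_width: 0.083
now->inserted ([-0.0002, 0.012, 0.0006], [0.08, 0.08, -0.02])
t: 61.37
eef_pos: [0.5772, 0.2931, 0.1146]
tool_rot: [-0.561, 0.424, -0.428, 0.568]
contact_force: [-0.5, 0.5, -1.0]
gripper_width: 0.082
now->inserted ([-0.0005, -0.0007, 0.0006], [0.09, 0.07, -0.0])
now-> 12 ([-0.0005, 0.0001, 0.0067], [-3.91, 0.07, -0.0])
now-> 8 ([-0.0005, 0.001, 0.0124], [-7.91, 0.07, 0.0])
now-> 4 ([-0.0005, 0.0022, 0.018], [-11.91, 0.07, 0.0])
now-> 0 ([-0.0004, 0.0039, 0.0235], [-15.91, 0.07, 0.01])
```

```bash
python3 -m crank '[{"linear":[0,-0.0003,0.0036],"dr":[-2,0,0],"hand":-1},{"linear":[0,0.0001,0.0067],"dr":[-4,0,0],"hand":-1},{"linear":[0,0.0005,0.0096],"dr":[-6,0,0],"hand":-1},{"linear":[0,0.001,0.0124],"dr":[-8,0,0],"hand":-1},{"linear":[0,0.0016,0.0152],"dr":[-10,0,0],"hand":-1},{"linear":[0,0.0022,0.018],"dr":[-12,0,0],"hand":-1},{"linear":[0,0.0022,0.018],"dr":[-12,0,0],"hand":-1},{"linear":[0,0.0022,0.018],"dr":[-12,0,0],"hand":-1}]'; python3 -m crank '[{"linear":[0,0.0008,0.0027],"dr":[-2,0,0],"hand":-1},{"linear":[0,0.0019,0.0055],"dr":[-4,0,0],"hand":-1},{"linear":[0,0.0019,0.0055],"dr":[-4,0,0],"hand":-1},{"linear":[0,0.0019,0.0055],"dr":[-4,0,0],"hand":-1},{"linear":[0,0.0019,0.0055],"dr":[-4,0,0],"hand":-1}]'; python3 ins.py green .0825 34 1 | tail -1
```

```text
t: 62.03
eef_pos: [0.5954, 0.2927, 0.1171]
tool_rot: [-0.514, 0.48, -0.485, 0.52]
contact_force: [-0.2, -0.2, -1.5]
gripper_width: 0.076
t: 62.45
eef_pos: [0.6011, 0.2931, 0.1166]
tool_rot: [-0.498, 0.497, -0.502, 0.503]
contact_force: [0.6, -0.4, 1.7]
gripper_width: 0.085
now-> 0 ([-0.0002, -0.0007, -0.0002], [-0.09, 0.1, 0.01])
```

Upright with tiny forces. Releasing, retracting and checking.

```bash
python3 -m crank '[{"linear":[0,0,0],"dr":[0,0,0],"hand":-0.3},{"linear":[0,0,0],"dr":[0,0,0],"hand":-0.3},{"linear":[0,0,0],"dr":[0,0,0],"hand":-0.3},{"linear":[0,0,0],"dr":[0,0,0],"hand":-0.3},{"linear":[0,-0.03,0],"dr":[0,0,0],"hand":-0.3},{"linear":[0,-0.1,0],"dr":[0,0,0],"hand":0},{"linear":[0,-0.2,0],"dr":[0,0,0],"hand":0},{"linear":[0,-0.2,0],"dr":[0,0,0],"hand":0},{"linear":[0,-0.2,0],"dr":[0,0,0],"hand":0},{"linear":[0,-0.2,0],"dr":[0,0,0],"hand":0}]'; python3 -m crank '[{"linear":[0.05,0,-0.2],"dr":[0,0,0],"hand":0},{"linear":[0.05,0,-0.2],"dr":[0,0,0],"hand":0},{"linear":[0.05,0,-0.2],"dr":[0,0,0],"hand":0},{"linear":[0.05,0,-0.2],"dr":[0,0,0],"hand":0},{"linear":[0.05,0,-0.2],"dr":[0,0,0],"hand":0},{"linear":[0.05,0,-0.2],"dr":[0,0,0],"hand":0},{"linear":[0.05,0,-0.2],"dr":[0,0,0],"hand":0},{"linear":[0.05,0,-0.2],"dr":[0,0,0],"hand":0}]';python3 - <<'E'
import sys;sys.path.insert(0,".")
from h import *
s=bot.read_camera("side");t=bot.read_camera("top")
cv2.imwrite("pics/fin.png",np.hstack([cv2.resize(t[100:300,80:400],(400,600//2)),cv2.resize(s[90:290,90:357],(400,300))]))
# panel fit in the side view, known stand yaw/x in camera frame
C=cam("side")
for c,st,S,h in(("red",(.6160,.0948,-.025),26,120),("blue",(.6288,-.1024,-.038),30,116),("green",(.5993,.2933,-.0125),34,112)):
    m=hsvmask(s,c)
    for dz in(-4,0,4):
        sl=sil(C,[box(-3,5,-75,75,S+dz,S+dz+h)],st);print(c,dz,round((sl*m).sum()/sl.sum(),3),end=" ")
    print()
E
```

```text
t: 63.28
eef_pos: [0.6028, 0.296, 0.3253]
tool_rot: [-0.501, 0.493, -0.502, 0.503]
contact_force: [0.4, 1.5, 0.3]
gripper_width: 0.499
t: 63.95
eef_pos: [0.4012, 0.245, 0.3166]
tool_rot: [-0.497, 0.497, -0.503, 0.503]
contact_force: [0.8, 0.1, 0.7]
gripper_width: 0.502
red -4 0.618 red 0 0.619 red 4 0.604 
blue -4 0.48 blue 0 0.483 blue 4 0.482 
green -4 0.918 green 0 0.917 green 4 0.903
```

View pics/fin.png

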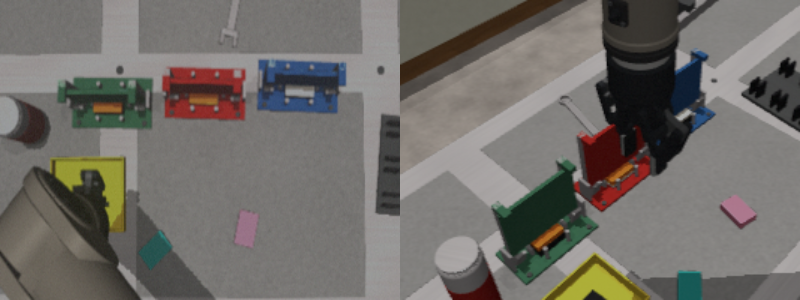

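All three panels are upright under their hooks. The bench holds only the decoys, the spare is in the tray and the rack is empty.

```bash
python3 -c "
from station import bot
print(bot.hand_in())"
```

```text
the job is handed in; nothing more can be done
None
```

The job is handed in at about 64 s of the 210 s limit; no verdict was reported. All three panels stand in the stands of their own colours, released and upright under both hooks.

- **Stacks:** red has 8 + 12 mm, blue has 16 + 8 mm, and green has the leftover 16 mm plus 12 mm.
- **Spares:** the remaining black 16 mm packer is in the yellow tray.
- **Knocked packer:** the second white packer was knocked about 15 mm during the run. I found it again and used it on blue.
- **Last checks:** the final top and side pictures show the panels upright, the rack empty and only the pink and turquoise look-alikes on the bench. I saw no sign that the spray can or the wrench had moved, but did not measure them. The wrist force readings I saw stayed below 10 N.
- **Inconclusive check:** a last side-camera overlay meant to confirm panel height could not tell 4 mm steps apart. The arm also hid part of the red and blue panels in that view. The seating heights therefore rest on gripper position and contact force: a few newtons on red and green, and barely any on blue before release.

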